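Pack the retained-sample box and close it with its cover plate

ROBOT

A 6-joint arm with a two-finger parallel gripper is mounted at the origin on the work surface. World frame = base frame: x ahead of the robot, y to its left, z up, the work surface at z = 0. Lengths are in m, angles in degrees, forces in N, time in s.
With the tool pointing down it reaches from about 0.4 to 0.825 m from the base axis. Payload 7 kg.
Tool frame: the origin (TCP) lies at the very end of the fingers, on their centre line; the grasp point (between the pads) lies 19 mm behind it (r.grip_depth is the distance from the TCP to the grasp point, in m); z points along the fingers, y is the line along which they close (so a half turn about z gives the same grasp; the last joint's range is limited). The gripper opens to 88 mm and grips with 3 to 60 N. Pads are 19 mm wide; open, the fingers measure 130 mm over their backs; the gripper's body (78 mm by 193 mm) begins 47 mm behind the grasp point.
Start: joints at [-54.54, 20.546, 0.682, 0, -70.136, -16.507], TCP at [0.219, -0.638, 0.227] pointing down, gripper open.
Joint ranges: [-176.03, 176.03], [-82.01, 121.73], [-58.28, 71.71], [-173.87, 95.51], [-174.79, -0.11], [-173.66, 173.66]. Speed limits (degrees/s): [136.94, 136.94, 172.46, 180, 180, 180].

INTERFACE

Orientations are given as [roll, pitch, yaw] about the fixed x, y, z axes, in that order (R = Rz(yaw) Ry(pitch) Rx(roll)).
In Python, from plant import r gives the robot as it stands.
- The arm moves only by the tool play_rows, never from a script. Its argument "rows" is a list that holds one entry, the list of rows, each a list of 5 numbers: the closure, from 0 (fully open) to 1 (shut), then the shift along the tool's x, y, z each as a share of 0.5 m, from -1 to 1, then the turn about the tool's z as a share of 1.5 rad, from -1 to 1. A call has exactly 8 rows; each row is the pose to reach, as a shift and turn from the pose commanded when the call began, along the tool's axes at that moment; what a row does not reach only later rows make up. A row lasts 1/12 s, in which the tool goes at most 41.7 mm and 7.16 degrees, less where a joint would pass 70% of its speed; a pose out of reach is approached as far as the arm can. A call with a number of a shift or a turn outside -1 to 1 is refused whole. A call with a gripper value outside its range is refused whole. The fingers move at their own pace and stop on an object; "squeeze" is the grip in N (left out, the last holds). Time passes only in rows, so rows that repeat a pose let the fingers close, or fill a call up. It gives the time, the measured TCP pose, the force, the opening and the grip force at its end, in the units of the state.
- r.get_state(): the state, without advancing time (a new reading comes with each control period).
- r.capture(name): name is "scene" or "top" or "wrist"; returns the picture (420x560x3 uint8, red, green, blue); there is no depth.
- r.camera_info(name): a dict with "fovy" (degrees; the focal length in pixels is half the picture's height over the tangent of half this angle, whatever the lens; pixels are square), "cx", "cy" (the principal point, pixels), "pose" (4x4, takes a point from camera to world coordinates). Camera axes: x right, y down, z forward; pixel columns grow to the right and rows downward; lengths in m; the calibration is good to about 2 mm. A picture is of the moment at which its call begins: read the wrist's pose just before it. camera_info takes no time and is no camera call; for the wrist camera it gives the pose at the moment of the call.
- r.close_job(): hands the job in; it is judged then, once.
The state is a dict: "time_s": time; "joints": joint angles; "qd": joint speeds; "joint_torque": joint torques, N m; "tcp_pos": TCP position; "eef_rot": TCP orientation; "contact_force": force on the tool from outside, world axes, zero at the start; "moment": the same for the moment, N m; "gripper_width": finger opening in m; "gripper_force": force on a finger pad.
Only numpy, scipy, OpenCV 4.12 (cv2) and the standard library are available. Lean on these libraries where they do the work, as an engineer would, in place of code of your own. Each camera call takes 0.05 s, during which the arm holds its last target. There are 200 camera calls.

TASK

Stand every sample bottle upright on the floor of the blue sample box, then close the box with its flat metal cover and two weights. To pick the cover up, slide it along the stone slab until it stands well out over the slab's front edge (the edge towards the robot), take it there by its sides, and lay it flat on the box, lined up with it so that the whole opening is covered; then stand one of the two brass weights on each end of the cover to hold it down. Do not let the cover fall off the slab or onto the bench, and leave the jar, the beaker and the brown bottle where they stand.

Things in the scene. Friction and masses are not known exactly. Their poses are not given: they have to be found in the camera images.
- sample_box: blue narrow open box fixed to the bench: outside 248 long (its x) by 56 wide (its y), inside 242 by 50, floor 4 thick; the two long side walls are 80 high (3 thick), the two end walls only 42 high. It holds all five bottles in one row along x when they stand about 48 apart. Origin: centre of its underside, on the bench; z up
- slab: dark stone slab fixed to the bench, 270 long (its x) by 150 wide (its y) and 60 high. Origin: centre of its underside, z up; its front edge, towards the robot, is at x = -135 in its frame
- cover: flat bright metal cover plate 264 long (its x) by 70 wide (its y) and 3 thick, about 0.13 kg, lying loose on the slab with its length roughly along the slab's. Origin: centre of its underside, z up. Fingertips pressed on its top with about 10 N drag it along. On the box it rests on the long side walls, underside 80 above the bench
- round0: round sample bottle of white plastic with a red screw cap, standing upright; body 42 in diameter and 43 high, then a shoulder and neck and a round cap 24 in diameter from 50 to 74 above its base; about 0.11 kg. Origin: centre of its underside, z up. Some of the five bottles may be absent.
- round1: round sample bottle of white plastic with a red screw cap, standing upright; body 42 in diameter and 43 high, then a shoulder and neck and a round cap 24 in diameter from 50 to 74 above its base; about 0.11 kg. Origin: centre of its underside, z up. Some of the five bottles may be absent.
- round2: round sample bottle of white plastic with a red screw cap, standing upright; body 42 in diameter and 43 high, then a shoulder and neck and a round cap 24 in diameter from 50 to 74 above its base; about 0.11 kg. Origin: centre of its underside, z up. Some of the five bottles may be absent.
- square0: square sample bottle of white plastic with a red screw cap, standing upright; body 42 by 42 and 43 high, then a shoulder and neck and a round cap 24 in diameter from 50 to 74 above its base; about 0.11 kg. Origin: centre of its underside, z up, x and y square to its sides. Some of the five bottles may be absent.
- square1: square sample bottle of white plastic with a red screw cap, standing upright; body 42 by 42 and 43 high, then a shoulder and neck and a round cap 24 in diameter from 50 to 74 above its base; about 0.11 kg. Origin: centre of its underside, z up, x and y square to its sides. Some of the five bottles may be absent.
- weight0: brass hold-down weight, about 0.35 kg: round body 50 in diameter and 30 high, a thin neck, and a round knob 22 in diameter from 38 to 62 above its base. Origin: centre of its underside, z up
- weight1: brass hold-down weight, about 0.35 kg: round body 50 in diameter and 30 high, a thin neck, and a round knob 22 in diameter from 38 to 62 above its base. Origin: centre of its underside, z up
- jar: white jar with a red lid, 64 in diameter, 75 high: leave alone. Origin: centre of its underside
- beaker: open glass beaker, 70 in diameter, 90 high: leave alone. Origin: centre of its underside
- reagent: brown glass bottle, 60 in diameter, 130 high: leave alone. Origin: centre of its underside

How it is judged (in metres and radians):
On the way:
1. the cover, still lying flat on the slab, stands at least 35 mm out over the slab's front edge (x of cover in the frame of slab below -0.038 m and y of cover in the frame of slab between -0.05 and 0.05 m and z of cover in the frame of slab between 0.057 and 0.063 m and angle between cover's own z axis and vertical below 0.03 rad and angle between the x axis of cover and the x axis of slab, either way round below 0.35 rad), for 0.2 s.
At the end, for the whole second after the job is handed in: every bottle stands upright (0.1 rad) on the box floor; the cover lies flat on the side walls, centred within 11 mm along and 9 mm across the box, lined up within 0.08 rad; a weight stands on each end of it, over 45 mm from its middle and within 25 mm of its centre line; all at rest (x of round0 in the frame of sample_box between -0.112 and 0.112 m and y of round0 in the frame of sample_box between -0.02 and 0.02 m and z of round0 in the frame of sample_box between 0.001 and 0.009 m and angle between each of round0, round1, round2, square0, square1's own z axis and vertical below 0.1 rad and linear speed of each of round0, round1, round2, square0, square1, cover, weight0, weight1 below 0.02 m/s and x of round1 in the frame of sample_box between -0.112 and 0.112 m and y of round1 in the frame of sample_box between -0.02 and 0.02 m and z of round1 in the frame of sample_box between 0.001 and 0.009 m and x of round2 in the frame of sample_box between -0.112 and 0.112 m and y of round2 in the frame of sample_box between -0.02 and 0.02 m and z of round2 in the frame of sample_box between 0.001 and 0.009 m and x of square0 in the frame of sample_box between -0.112 and 0.112 m and y of square0 in the frame of sample_box between -0.02 and 0.02 m and z of square0 in the frame of sample_box between 0.001 and 0.009 m and x of square1 in the frame of sample_box between -0.112 and 0.112 m and y of square1 in the frame of sample_box between -0.02 and 0.02 m and z of square1 in the frame of sample_box between 0.001 and 0.009 m and x of cover in the frame of sample_box between -0.011 and 0.011 m and y of cover in the frame of sample_box between -0.009 and 0.009 m and z of cover in the frame of sample_box between 0.076 and 0.084 m and angle between the x axis of cover and the x axis of sample_box, either way round below 0.08 rad and angle between cover's own z axis and vertical below 0.03 rad and y of weight0 in the frame of cover between -0.025 and 0.025 m and z of weight0 in the frame of cover between 0.001 and 0.006 m and angle between each of weight0, weight1's own z axis and vertical below 0.06 rad and y of weight1 in the frame of cover between -0.025 and 0.025 m and z of weight1 in the frame of cover between 0.001 and 0.006 m and ((x of weight0 in the frame of cover between 0.045 and 0.13 m and x of weight1 in the frame of cover between -0.13 and -0.045 m) or (x of weight1 in the frame of cover between 0.045 and 0.13 m and x of weight0 in the frame of cover between -0.13 and -0.045 m))); the robot touches nothing.
It fails at once if the cover falls or is put down below the slab's top (height (world z) of cover below 0.04 m).
It fails at once if the jar, beaker or brown bottle is moved more than 30 mm or tipped (distance of any of jar, beaker, reagent from where it was at the start of the episode above 0.03 m or angle between any of jar, beaker, reagent's own z axis and vertical above 0.3 rad).
Of round0, round1, round2, square0, square1 only 3 to 5 are there at a start; the rules pass over those that are not, and their reading is None.
At some moment in a run one of round0, round1, round2, square0, square1 may be knocked a few centimetres aside while the robot is not near it.
It also fails if it takes over 210 s, if anything falls off the work surface, if the arm or the gripper's body presses on something with over 40 N, if the wrist force passes 120 N, or if a joint passes its speed limit or range.

## Working session

There is one attempt and no reset: what is moved stays moved. The work goes in short steps, Python scripts to look and compute and a tool call to move; the robot and the scene stay as the last step left them, time stands still between calls to the robot, and variables do not carry over. Pictures are saved under pics/ and viewed, at most 14 in all, crops included, and the job is handed in when it is done.

Besides the shell and the picture viewer there is one more tool, called after "Call:" in YAML: its name, and indented under it one key for each argument. play_rows: Moves the arm, as the interface text tells. Its arguments: {"type":"object","properties":{"rows":{"type":"array","items":{"type":"array","items":{"type":"array","items":{"type":"number"}}}},"squeeze":{"type":"number"}},"required":["rows"]}

```bash
ls; mkdir -p pics
python3 - <<'E'
from plant import r
import cv2,numpy as np
for n in("scene","top"):
    im=r.capture(n); cv2.imwrite(f"pics/{n}0.png",im[:,:,::-1])
    c=r.camera_info(n);print(n,c["fovy"],c["cx"],c["cy"],np.round(c["pose"],4).tolist(), [k for k in c])
c=r.camera_info("wrist");print(c["fovy"],np.round(c["pose"],4).tolist())
print(r.get_state())
E
```

```text
pics
scene 55.99611014926432 280.0883429356088 200.95320128481302 [[0.731, 0.5823, -0.3557, 0.9792], [0.6823, -0.6287, 0.3731, -0.3847], [-0.0064, -0.5154, -0.8569, 0.9068], [0.0, 0.0, 0.0, 1.0]] ['fovy', 'cx', 'cy', 'pose']
top 56.0029212734677 281.81087609863863 214.07093322006963 [[0.0114, -0.991, 0.1334, 0.4673], [-0.9999, -0.0122, -0.0052, -0.0181], [0.0068, -0.1334, -0.991, 1.0824], [0.0, 0.0, 0.0, 1.0]] ['fovy', 'cx', 'cy', 'pose']
67.59014219337885 [[-0.324, 0.9065, 0.2708, 0.1453], [0.946, 0.3097, 0.0955, -0.6636], [0.0027, 0.2871, -0.9579, 0.3833], [0.0, 0.0, 0.0, 1.0]]
{'time_s': 0.1, 'joints': array([-5.45402655e+01,  2.05857895e+01,  6.39795497e-01, -1.66667924e-02,
       -7.01356457e+01, -1.65079864e+01]), 'qd': array([ 0.03445423, -0.13845071,  0.04665327, -0.0088098 , -0.02528842,
        0.02808319]), 'joint_torque': array([-1.22962847e-03, -5.84163380e+01,  2.93754154e+01,  7.01558679e+00,
        1.01915500e-02, -6.80142057e-05]), 'tcp_pos': array([ 0.21906475, -0.63801131,  0.22574301]), 'eef_rot': array([ 1.79917273e+02, -8.17680320e-03, -1.61053920e+02]), 'contact_force': array([ 0.12317402, -0.26982028, -0.47177418]), 'moment': array([ 0.0031692 , -0.00886476, -0.01309512]), 'gripper_force': 0.0, 'gripper_width': 0.08741494646523201}
```

View pics/top0.png

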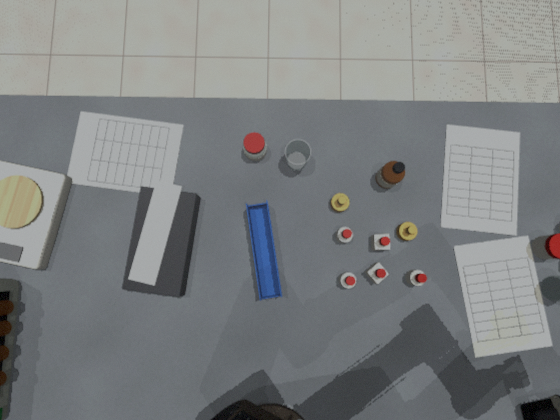

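View pics/scene0.png

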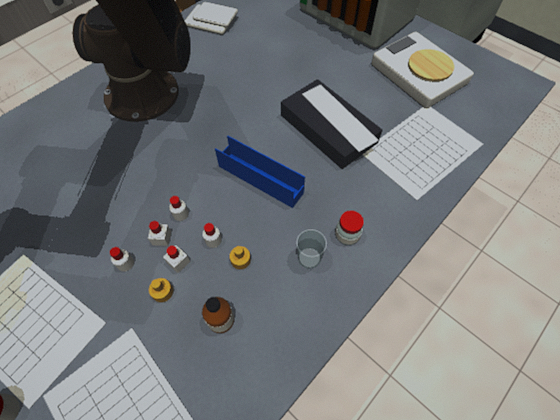

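```bash
cat > h.py <<'E'
import numpy as np,cv2
from scipy.optimize import minimize
from plant import r
S=3
def cam(n):
    c=r.camera_info(n);return dict(f=210/np.tan(np.radians(c["fovy"])/2),c=(c["cx"],c["cy"]),T=np.array(c["pose"]))
def proj(c,P):
    q=(np.asarray(P,float)-c["T"][:3,3])@c["T"][:3,:3];return q[:,:2]/q[:,2:]*c["f"]+c["c"]
def ray(c,uv,z):
    d=c["T"][:3,:3]@np.array([*((np.array(uv)-c["c"])/c["f"]),1.]);o=c["T"][:3,3];return o+d*(z-o[2])/d[2]
def boxp(x0,x1,y0,y1,z0,z1):return np.array([[x,y,z] for x in(x0,x1) for y in(y0,y1) for z in(z0,z1)])
def cyl(d,z0,z1):
    a=np.arange(24)*np.pi/12;return np.array([[d/2*np.cos(t),d/2*np.sin(t),z] for t in a for z in(z0,z1)])
bb=lambda lx,ly,z0,z1:boxp(-lx/2,lx/2,-ly/2,ly/2,z0,z1)
M=dict(box=[boxp(-.124,.124,-.028,-.025,0,.08),boxp(-.124,.124,.025,.028,0,.08),bb(.248,.056,0,.042)],
 slab=[bb(.27,.15,0,.06)],cover=[bb(.264,.07,.06,.063)],coverbox=[bb(.264,.07,.08,.083)],
 cap=[cyl(.024,.05,.074)],square=[bb(.042,.042,0,.043),cyl(.024,.043,.074)],round=[cyl(.042,0,.043),cyl(.024,.043,.074)],
 weight=[cyl(.05,0,.03),cyl(.012,.03,.038),cyl(.022,.038,.062)],weighttop=[cyl(.05,.083,.113),cyl(.022,.121,.145)])
def put(P,p):
    c,s=np.cos(p[2]),np.sin(p[2]);return P@np.array([[c,-s,0],[s,c,0],[0,0,1]]).T+[p[0],p[1],0]
def sil(c,name,p):
    m=np.zeros((420*S,560*S),np.uint8)
    for P in M[name]:
        h=cv2.convexHull(((proj(c,put(P,p))+.5)*S-.5).astype(np.float32));cv2.fillPoly(m,[np.round(h*16).astype(np.int32)],255,shift=4)
    return m>0
def mask(im,kind):
    h,s,v=[a.astype(int) for a in cv2.split(cv2.cvtColor(cv2.resize(im,None,fx=S,fy=S,interpolation=cv2.INTER_LINEAR),cv2.COLOR_RGB2HSV))]
    if kind=="blue":return (h>105)&(h<128)&(s>140)
    if kind=="red":return ((h<8)|(h>172))&(s>130)&(v>60)
    if kind=="yellow":return (h>12)&(h<33)&(s>110)&(v>50)
    if kind=="white":return ((s<50)&(v>150))|mask(im,"red")
    if kind=="cover":return (s<60)&(v>150)
    if kind=="slab":return (v<75)|(mask(im,"cover"))
def fit(ims,name,kind,p0,yaw=True,grow=.02,cams=("top","scene")):
    p0=np.array(p0,float);D=[]
    for n in cams:
        c=cam(n);k=int(grow/.0026*S)|1
        roi=cv2.dilate(sil(c,name,p0).astype(np.uint8),np.ones((2*k+1,2*k+1)))>0
        D.append((c,mask(ims[n],kind)&roi))
    def cost(q):
        p=p0+np.array([q[0],q[1],q[2] if yaw else 0])*[.01,.01,.1]
        return sum((sil(c,name,p)^m).sum()/max(1,sil(c,name,p).sum()) for c,m in D)
    b=None
    for st in((1.,.6,.8),(-.7,.5,-1.5)):
        s=np.array([[0,0,0],[st[0],0,0],[0,st[1],0],[0,0,st[2]]])
        o=minimize(cost,b.x if b else [0,0,0],method="Nelder-Mead",options=dict(initial_simplex=s+(b.x if b is not None else 0),xatol=.01,fatol=1e-4))
        if b is None or o.fun<b.fun:b=o
    p=p0+b.x*[.01,.01,.1]*np.array([1,1,yaw]);return np.round([p[0],p[1],np.degrees(p[2]),b.fun/len(cams)],4)
def snap(ns=("top","scene")):return {n:r.capture(n) for n in ns}
def caps(im,n="top",z=.066):
    c=cam(n);m=mask(im,"red").astype(np.uint8);k,l,st,ce=cv2.connectedComponentsWithStats(m)
    return [(*np.round(ray(c,(ce[i]+.5)/S-.5,z)[:2],4),int(st[i,4]/S/S)) for i in range(1,k) if st[i,4]>15*S*S]
E
python3 - <<'E'
from h import *
ims={n:cv2.imread(f"pics/{n}0.png")[:,:,::-1].copy() for n in("top","scene")}
c=cam("top");g=lambda u,z,y=0:[*ray(c,u,z)[:2],np.radians(y)]
print("box",fit(ims,"box","blue",g((264,251),.05,8)))
print("slab",fit(ims,"slab","slab",g((162,242),.06,-8),grow=.01))
print("cover",fit(ims,"cover","cover",g((157,235),.06,-12),grow=.01))
for u,k in(((346,235),"round"),((348,281),"round"),((419,278),"round"),((382,242),"square"),((378,273),"square")):
    p=fit(ims,"cap","red",g(u,.066),yaw=False);print(k,p, fit(ims,k,"white",[p[0],p[1],.3 if k=="square" else 0],yaw=k=="square",grow=.006))
for u in((341,202),(408,231)):print("weight",fit(ims,"weight","yellow",g(u,.03),yaw=False))
for n,u,z in(("jar",(254,143),.075),("beaker",(298,150),.06),("reagent",(392,174),.1)):print(n,np.round(ray(c,u,z),3))
E
```

```text
box [0.5126 0.0238 9.785  0.0654]
slab [ 0.5354  0.2934 -7.1068  0.1676]
cover [  0.5574   0.3041 -12.3032   0.0682]
round [ 0.5568 -0.1894  0.      0.3154] [ 0.5568 -0.1894  0.      0.5339]
round [ 0.4356 -0.196   0.      0.307 ] [ 0.4359 -0.1972  0.      0.5294]
round [ 0.4463 -0.3783  0.      0.3287] [ 0.4459 -0.3782  0.      0.587 ]
square [ 0.5384 -0.2888  0.      0.3226] [ 0.5365 -0.2877  2.526   0.4938]
square [ 0.4569 -0.2749  0.      0.3076] [ 0.4548 -0.2762 42.5202  0.54  ]
weight [ 0.6462 -0.1791  0.      0.4833]
weight [ 0.5697 -0.3609  0.      0.2453]
jar [0.791 0.052 0.075]
beaker [ 0.778 -0.065  0.06 ]
reagent [ 0.706 -0.303  0.1  ]
```

Run:
```python
from h import *
ims={n:cv2.imread(f"pics/{n}0.png") for n in("top","scene")}
L=[("round",(.5568,-.1894,0)),("round",(.4356,-.196,0)),("round",(.4463,-.3783,0)),("square",(.5384,-.2888,.044)),("square",(.4569,-.2749,.74)),("weight",(.6462,-.1791,0)),("weight",(.5697,-.3609,0)),("box",(.5126,.0238,.1708)),("slab",(.5354,.2934,-.124)),("cover",(.5574,.3041,-.2147))]
def ov(n,x0,y0,w,h,k):
    c=cam(n);im=cv2.resize(ims[n][y0:y0+h,x0:x0+w],None,fx=k,fy=k,interpolation=cv2.INTER_CUBIC)
    for nm,p in L:
        for P in M[nm]:
            q=cv2.convexHull((((proj(c,put(P,p))-[x0,y0])+.5)*k-.5).astype(np.float32));cv2.polylines(im,[np.round(q).astype(int)],True,(0,255,0),1)
    return im
a=ov("top",320,185,125,110,3.2);b=ov("scene",100,185,155,120,2.58)
c=ov("top",115,170,180,135,2.22);d=ov("scene",210,75,180,135,2.22)
f=lambda x:cv2.resize(x,(400,300))
cv2.imwrite("pics/ov.png",np.vstack([np.hstack([f(a),f(b)]),np.hstack([f(c),f(d)])]))
```

```text
(no output)
```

View pics/ov.png

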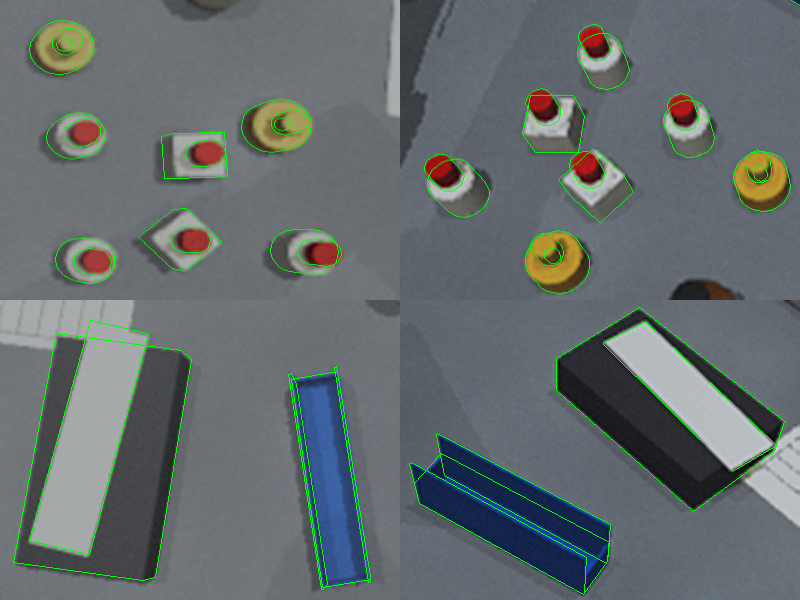

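```bash
sed -i 's/(s>130)&(v>60)/(s>120)\&(v>22)/; s/(h<33)&(s>110)&(v>50)/(h<36)\&(s>100)\&(v>30)/' h.py
cat >> h.py <<'E'
BOX=(.5126,.0238,9.785)
def b2w(x,y,p=BOX):
    a=np.radians(p[2]);return p[0]+x*np.cos(a)-y*np.sin(a),p[1]+x*np.sin(a)+y*np.cos(a)
def sh(*T):
    """targets (x,y,z,yaw) -> shares from the measured pose"""
    s=r.get_state();y0=np.radians(s["eef_rot"][2]);c,n=np.cos(y0),np.sin(y0)
    for x,y,z,yaw in T:
        d=np.array([x,y,z])-s["tcp_pos"];dy=(yaw-s["eef_rot"][2]+180)%360-180
        print("x %.3f y %.3f z %.3f turn %.3f"%((d[0]*c+d[1]*n)/.5,(d[0]*n-d[1]*c)/.5,-d[2]/.5,-np.radians(dy)/1.5), " mm %d deg %d"%(1000*np.linalg.norm(d),dy))
E
python3 - <<'E'
from h import *
ims={n:cv2.imread(f"pics/{n}0.png")[:,:,::-1].copy() for n in("top","scene")}
for p in((.5568,-.1894,0),(.4356,-.196,0),(.4463,-.3783,0),(.5384,-.2888,0),(.4569,-.2749,0)):
    print(fit(ims,"cap","red",p,yaw=False,grow=.01),*[fit(ims,"cap","red",p,yaw=False,grow=.01,cams=(n,)) for n in ims])
for p in((.6462,-.1791,0),(.5697,-.3609,0)):print("weight",fit(ims,"weight","yellow",p,yaw=False,grow=.008))
sh((.446,-.378,.15,-80.2),(.446,-.378,.05,-80.2))
E
```

```text
[ 0.5569 -0.1894  0.      0.2619] [ 0.5569 -0.1893  0.      0.3312] [ 0.5555 -0.1888  0.      0.1863]
[ 0.4363 -0.1965  0.      0.254 ] [ 0.4365 -0.1994  0.      0.3155] [ 0.4355 -0.1959  0.      0.1891]
[ 0.4461 -0.3785  0.      0.2188] [ 0.4444 -0.3799  0.      0.2741] [ 0.4463 -0.3783  0.      0.1637]
[ 0.5384 -0.2888  0.      0.2738] [ 0.5384 -0.2888  0.      0.3412] [ 0.5372 -0.287   0.      0.1971]
[ 0.4566 -0.2748  0.      0.2516] [ 0.4573 -0.2766  0.      0.3166] [ 0.4557 -0.2751  0.      0.1851]
weight [ 0.6464 -0.1792  0.      0.1971]
weight [ 0.5702 -0.3608  0.      0.143 ]
x -0.598 y 0.344 z 0.151 turn -0.941  mm 353 deg 80
x -0.598 y 0.344 z 0.351 turn -0.941  mm 387 deg 80
```

Call:
play_rows:
  rows:
    - [[0.3,-0.07,0.04,0,-0.08],[0.3,-0.14,0.08,0,-0.16],[0.3,-0.21,0.12,0.02,-0.24],[0.3,-0.28,0.16,0.05,-0.33],[0.3,-0.35,0.2,0.08,-0.41],[0.3,-0.42,0.24,0.1,-0.5],[0.3,-0.49,0.28,0.13,-0.58],[0.3,-0.56,0.32,0.15,-0.66]]
  squeeze: 20

```text
time_s: 0.77
tcp_pos: [0.4301, -0.3969, 0.1513]
eef_rot: [179.9, 0.0, -104.3]
contact_force: [1.7, -0.0, -1.2]
gripper_width: 0.0612
gripper_force: 0.0
```

Run:
```python
from h import *
s=r.get_state();print(s["time_s"],s["tcp_pos"],s["eef_rot"],s["gripper_width"],s["contact_force"])
sh((.446,-.378,.15,-80.2),(.446,-.378,.052,-80.2))
```

```text
0.7667 [ 0.43010221 -0.39690522  0.15131731] [ 1.79945659e+02  2.62516559e-02 -1.04273094e+02] 0.06115750722712153 [ 1.66149081 -0.01095268 -1.23100287]
x -0.044 y -0.021 z 0.003 turn -0.280  mm 24 deg 24
x -0.044 y -0.021 z 0.199 turn -0.280  mm 102 deg 24
```

Call:
play_rows:
  rows:
    - [[0.3,-0.022,-0.01,0.003,-0.08],[0.3,-0.044,-0.021,0.003,-0.16],[0.3,-0.044,-0.021,0.06,-0.24],[0.3,-0.044,-0.021,0.13,-0.28],[0.3,-0.044,-0.021,0.199,-0.28],[0.3,-0.044,-0.021,0.199,-0.28],[1,-0.044,-0.021,0.199,-0.28],[1,-0.044,-0.021,0.199,-0.28]]

```text
time_s: 1.43
tcp_pos: [0.4462, -0.3808, 0.0544]
eef_rot: [-180.0, -0.1, -80.5]
contact_force: [0.5, -0.5, 1.2]
gripper_width: 0.0526
gripper_force: 0.0
```

Call:
play_rows:
  rows:
    - [[1,0,0,0,0],[1,0,0,0,0],[1,0,0,0,0],[1,0,0,-0.05,0],[1,0,0,-0.1,0],[1,0,0,-0.16,0],[1,0,0,-0.2,0],[1,0,0,-0.2,0]]

```text
time_s: 2.1
tcp_pos: [0.4479, -0.3818, 0.1591]
eef_rot: [-179.6, -0.3, -80.5]
contact_force: [1.7, 0.1, -0.7]
gripper_width: 0.0025
gripper_force: 0.0
```

Run:
```python
from h import *
s=r.get_state();print(s["time_s"],s["tcp_pos"],s["eef_rot"],s["gripper_width"],s["contact_force"])
for x in(-.097,-.0485,0,.0485,.097):print(np.round(b2w(x,0),4),end="")
x,y=b2w(.097,0);sh((x,y,.16,-80.2),(x,y,.056,-80.2))
```

```text
2.1 [ 0.44788179 -0.38180935  0.15911057] [-179.59079662   -0.33856309  -80.5088319 ] 0.0024679766997072715 [ 1.6564627   0.14980685 -0.71624038]
[0.417  0.0073][0.4648 0.0156][0.5126 0.0238][0.5604 0.032 ][0.6082 0.0403]x -0.780 y -0.455 z -0.002 turn -0.004  mm 451 deg 0
x -0.780 y -0.455 z 0.206 turn -0.004  mm 463 deg 0
```

Run:
```python
from h import *
im=snap();
for n in im: cv2.imwrite(f"pics/{n}1.png",im[n][:,:,::-1])
print(caps(im["top"]))
print(fit(im,"cap","red",(.446,-.3785,0),yaw=False))
a=np.hstack([cv2.resize(im["top"][185:335,300:500],(400,300)),cv2.resize(im["scene"][175:310,60:240],(400,300))])
cv2.imwrite("pics/a1.png",a[:,:,::-1])
```

```text
[(np.float64(0.7953), np.float64(0.0536), 322), (np.float64(0.556), np.float64(-0.1908), 57), (np.float64(0.5372), np.float64(-0.7246), 227), (np.float64(0.4364), np.float64(-0.1983), 61)]
[ 0.4445 -0.3789  0.      0.6299]
```

View pics/a1.png

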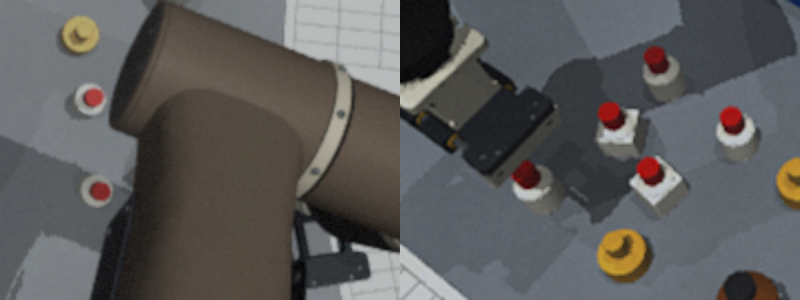

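Call:
play_rows:
  rows:
    - [[0.35,-0.007,0.003,0,0],[0.35,-0.007,0.003,0,0],[0.35,-0.007,0.003,0,0],[0.35,-0.007,0.003,0,0],[0.35,-0.007,0.003,0,0],[0.35,-0.007,0.003,0.07,0],[0.35,-0.007,0.003,0.14,0],[0.35,-0.007,0.003,0.214,0]]

```text
time_s: 2.87
tcp_pos: [0.444, -0.3773, 0.0456]
eef_rot: [-179.9, -0.1, -80.5]
contact_force: [0.2, 0.3, -0.3]
gripper_width: 0.0483
gripper_force: 0.0
```

Call:
play_rows:
  rows:
    - [[0.35,0,0,0,0],[1,0,0,0,0],[1,0,0,0,0],[1,0,0,0,0],[1,0,0,0,0],[1,0,0,0,0],[1,0,0,0,0],[1,0,0,0,0]]

```text
time_s: 3.53
tcp_pos: [0.4442, -0.3774, 0.0473]
eef_rot: [-179.9, -0.1, -80.5]
contact_force: [0.2, 0.8, 6.6]
gripper_width: 0.0233
gripper_force: 20.0
```

Call:
play_rows:
  rows:
    - [[1,0,0,-0.06,0],[1,0,0,-0.13,0],[1,-0.03,-0.02,-0.19,0],[1,-0.09,-0.05,-0.22,0],[1,-0.15,-0.09,-0.22,0],[1,-0.21,-0.125,-0.22,0],[1,-0.27,-0.16,-0.22,0],[1,-0.33,-0.2,-0.22,0]]

```text
time_s: 4.2
tcp_pos: [0.5146, -0.1962, 0.1564]
eef_rot: [-180.0, 0.0, -80.6]
contact_force: [0.2, -0.3, -1.6]
gripper_width: 0.0233
gripper_force: 20.0
```

Call:
play_rows:
  rows:
    - [[1,-0.06,-0.035,0,0],[1,-0.12,-0.07,0,0],[1,-0.18,-0.105,0,0],[1,-0.24,-0.145,0,0],[1,-0.3,-0.18,0,0],[1,-0.36,-0.215,0,0],[1,-0.41,-0.245,0,0],[1,-0.44,-0.261,0,-0.003]]

```text
time_s: 4.87
tcp_pos: [0.6083, 0.0435, 0.1559]
eef_rot: [-180.0, 0.0, -80.2]
contact_force: [0.1, -0.4, -1.4]
gripper_width: 0.0235
gripper_force: 20.0
```

Call:
play_rows:
  rows:
    - [[1,0,0,0,0],[1,0,0,0,0],[1,0,0,0,0],[1,0,0,0,0],[1,0,0,0,0],[1,0,0,0,0],[1,0,0,0,0],[1,0,0,0,0]]

```text
time_s: 5.53
tcp_pos: [0.6074, 0.0402, 0.1561]
eef_rot: [-180.0, 0.0, -80.3]
contact_force: [-0.2, 0.3, -1.1]
gripper_width: 0.0231
gripper_force: 20.0
```

Run:
```python
from h import *
im=snap();
for n in im: cv2.imwrite(f"pics/{n}2.png",im[n][:,:,::-1])
s=r.get_state();print(s["time_s"],s["tcp_pos"],s["eef_rot"],s["gripper_width"],s["contact_force"])
print(caps(im["top"]),caps(im["scene"],"scene"))
x,y=b2w(.097,0);sh((x,y,.16,-80.2),(x,y,.053,-80.2))
```

```text
5.6333 [0.60747664 0.04042322 0.15607811] [-1.79991357e+02  3.07860196e-03 -8.03083863e+01] 0.023322816441221503 [-0.39445274 -0.28436118 -1.79190841]
[(np.float64(0.5559), np.float64(-0.1909), 55), (np.float64(0.531), np.float64(-0.725), 291), (np.float64(0.538), np.float64(-0.2887), 61), (np.float64(0.456), np.float64(-0.2763), 63), (np.float64(0.4364), np.float64(-0.1982), 58)] [(np.float64(0.5569), np.float64(0.0928), 62), (np.float64(0.4387), np.float64(-0.1974), 95), (np.float64(0.7949), np.float64(0.0555), 429), (np.float64(0.458), np.float64(-0.2753), 103), (np.float64(0.5579), np.float64(-0.1901), 99), (np.float64(0.5397), np.float64(-0.2878), 105), (np.float64(0.5483), np.float64(-0.7103), 45)]
x 0.001 y -0.001 z -0.008 turn -0.001  mm 3 deg 0
x 0.001 y -0.001 z 0.206 turn -0.001  mm 103 deg 0
```

Call:
play_rows:
  rows:
    - [[1,0,0,0.05,0],[1,0,0,0.1,0],[1,0,0,0.14,0],[1,0,0,0.17,0],[1,0,0,0.19,0],[1,0,0,0.2,0],[1,0,0,0.206,0],[1,0,0,0.206,0]]

```text
time_s: 6.3
tcp_pos: [0.6077, 0.0407, 0.053]
eef_rot: [-180.0, -0.0, -80.3]
contact_force: [-0.2, -0.7, -0.8]
gripper_width: 0.0236
gripper_force: 20.0
```

Call:
play_rows:
  rows:
    - [[1,0,0,0,0],[1,0,0,0,0],[0.66,0,0,0,0],[0.66,0,0,0,0],[0.66,0,0,0,0],[0.66,0,0,0,0],[0.66,0,0,0,0],[0.66,0,0,0,0]]

```text
time_s: 6.97
tcp_pos: [0.6075, 0.0407, 0.0531]
eef_rot: [-180.0, -0.0, -80.3]
contact_force: [-0.1, -0.1, -0.2]
gripper_width: 0.0294
gripper_force: 0.0
```

Call:
play_rows:
  rows:
    - [[0.66,0,0,-0.05,0],[0.66,0,0,-0.12,0],[0.66,0,0,-0.18,0],[0.35,0.05,0.05,-0.2,0],[0.35,0.1,0.1,-0.2,0],[0.35,0.15,0.15,-0.2,0],[0.35,0.2,0.2,-0.2,0],[0.35,0.25,0.25,-0.2,0]]

```text
time_s: 7.63
tcp_pos: [0.5042, -0.1047, 0.1532]
eef_rot: [-180.0, 0.0, -80.3]
contact_force: [0.6, -0.5, 0.9]
gripper_width: 0.0549
gripper_force: 0.0
```

Call:
play_rows:
  rows:
    - [[0.35,0.05,0.05,0,0],[0.35,0.1,0.1,0,0],[0.35,0.14,0.145,0,0],[0.35,0.161,0.168,0.02,0],[0.35,0.161,0.168,0.07,0],[0.35,0.161,0.168,0.13,0],[0.35,0.161,0.168,0.19,0],[0.35,0.161,0.168,0.206,0]]

```text
time_s: 8.3
tcp_pos: [0.4334, -0.1971, 0.0466]
eef_rot: [179.7, 0.1, -80.4]
contact_force: [-0.4, -0.1, -0.8]
gripper_width: 0.057
gripper_force: 0.0
```

Call:
play_rows:
  rows:
    - [[1,0,0,0,0],[1,0,0,0,0],[1,0,0,0,0],[1,0,0,0,0],[1,0,0,0,0],[1,0,0,0,0],[1,0,0,0,0],[1,0,0,0,0]]

```text
time_s: 8.97
tcp_pos: [0.4367, -0.1973, 0.0509]
eef_rot: [-179.9, -0.0, -80.3]
contact_force: [-1.0, 0.8, 6.8]
gripper_width: 0.0235
gripper_force: 20.0
```

Run:
```python
from h import *
im=snap()
for n in im: cv2.imwrite(f"pics/{n}3.png",im[n][:,:,::-1])
print(caps(im["top"]),caps(im["scene"],"scene"))
x,y=b2w(.0485,0);sh((x,y,.16,-80.2),(x,y,.055,-80.2))
```

```text
[(np.float64(0.7953), np.float64(0.0536), 324), (np.float64(0.6094), np.float64(0.0387), 54), (np.float64(0.556), np.float64(-0.1908), 57), (np.float64(0.5309), np.float64(-0.725), 291), (np.float64(0.538), np.float64(-0.2886), 63)] [(np.float64(0.6093), np.float64(0.0408), 87), (np.float64(0.7949), np.float64(0.0555), 426), (np.float64(0.458), np.float64(-0.2753), 105), (np.float64(0.5575), np.float64(-0.1901), 103), (np.float64(0.5398), np.float64(-0.2878), 106), (np.float64(0.5481), np.float64(-0.7102), 46)]
x -0.410 y -0.321 z -0.218 turn -0.001  mm 282 deg 0
x -0.410 y -0.321 z -0.008 turn -0.001  mm 260 deg 0
```

Call:
play_rows:
  rows:
    - [[1,0,0,-0.06,0],[1,0,0,-0.13,0],[1,0,0,-0.19,0],[1,-0.05,-0.04,-0.22,0],[1,-0.1,-0.08,-0.22,0],[1,-0.15,-0.12,-0.22,0],[1,-0.2,-0.16,-0.22,0],[1,-0.25,-0.2,-0.22,0]]

```text
time_s: 9.73
tcp_pos: [0.5138, -0.0557, 0.1603]
eef_rot: [-180.0, 0.0, -80.3]
contact_force: [1.0, -0.1, -1.5]
gripper_width: 0.0232
gripper_force: 20.0
```

Call:
play_rows:
  rows:
    - [[1,-0.05,-0.04,0,0],[1,-0.1,-0.08,0,0],[1,-0.14,-0.11,0,0],[1,-0.16,-0.121,0,0],[1,-0.16,-0.121,0,0],[1,-0.16,-0.121,0,0],[1,-0.16,-0.121,0.05,0],[1,-0.16,-0.121,0.1,0]]

```text
time_s: 10.4
tcp_pos: [0.5602, 0.0314, 0.1109]
eef_rot: [-179.8, 0.0, -80.3]
contact_force: [0.5, 0.1, -1.3]
gripper_width: 0.0233
gripper_force: 20.0
```

Call:
play_rows:
  rows:
    - [[1,0,0,0.04,0],[1,0,0,0.07,0],[1,0,0,0.09,0],[1,0,0,0.1,0],[1,0,0,0.107,0],[1,0,0,0.11,0],[1,0,0,0.11,0],[1,0,0,0.11,0]]

```text
time_s: 11.07
tcp_pos: [0.5602, 0.0321, 0.0558]
eef_rot: [-179.9, 0.0, -80.3]
contact_force: [0.4, -0.3, -1.2]
gripper_width: 0.0237
gripper_force: 20.0
```

Call:
play_rows:
  rows:
    - [[0.68,0,0,0,0],[0.68,0,0,0,0],[0.68,0,0,0,0],[0.68,0,0,0,0],[0.68,0,0,0,0],[0.68,0,0,0,0],[0.68,0,0,-0.04,0],[0.68,0,0,-0.08,0]]

```text
time_s: 11.73
tcp_pos: [0.5588, 0.0316, 0.0944]
eef_rot: [179.8, -0.0, -80.3]
contact_force: [1.7, 0.3, 0.3]
gripper_width: 0.0279
gripper_force: 0.0
```

Run:
```python
from h import *
im=snap()
for n in im: cv2.imwrite(f"pics/{n}4.png",im[n][:,:,::-1])
print(caps(im["top"]),caps(im["scene"],"scene"))
sh((.5569,-.1894,.16,-80.2),(.5569,-.1894,.05,-80.2))
```

```text
[(np.float64(0.7952), np.float64(0.0536), 325), (np.float64(0.556), np.float64(-0.1909), 56), (np.float64(0.5309), np.float64(-0.725), 291), (np.float64(0.538), np.float64(-0.2887), 61), (np.float64(0.4561), np.float64(-0.2763), 63)] [(np.float64(0.5615), np.float64(0.0322), 81), (np.float64(0.61), np.float64(0.04), 83), (np.float64(0.7949), np.float64(0.0554), 427), (np.float64(0.458), np.float64(-0.2753), 103), (np.float64(0.5579), np.float64(-0.1901), 99), (np.float64(0.5397), np.float64(-0.2878), 106), (np.float64(0.5483), np.float64(-0.7103), 46)]
x 0.436 y 0.085 z -0.124 turn -0.000  mm 230 deg 0
x 0.436 y 0.085 z 0.096 turn -0.000  mm 227 deg 0
```

Both stand right. Next round bottle A.

Call:
play_rows:
  rows:
    - [[0.68,0,0,-0.06,0],[0.6,0,0,-0.11,0],[0.35,0.05,0.01,-0.12,0],[0.35,0.11,0.02,-0.12,0],[0.35,0.17,0.035,-0.12,0],[0.35,0.23,0.045,-0.12,0],[0.35,0.29,0.06,-0.12,0],[0.35,0.35,0.07,-0.12,0]]

```text
time_s: 12.5
tcp_pos: [0.5541, -0.1477, 0.1547]
eef_rot: [180.0, 0.0, -80.3]
contact_force: [0.6, 0.3, 0.3]
gripper_width: 0.0566
gripper_force: 0.0
```

Call:
play_rows:
  rows:
    - [[0.35,0.05,0.01,0,0],[0.35,0.086,0.015,0,0],[0.35,0.086,0.015,0.03,0],[0.35,0.086,0.015,0.08,0],[0.35,0.086,0.015,0.14,0],[0.35,0.086,0.015,0.19,0],[0.35,0.086,0.015,0.212,0],[0.35,0.086,0.015,0.212,0]]

```text
time_s: 13.17
tcp_pos: [0.5525, -0.1899, 0.0461]
eef_rot: [179.7, 0.1, -80.3]
contact_force: [0.1, 1.1, 0.1]
gripper_width: 0.0569
gripper_force: 0.0
```

Call:
play_rows:
  rows:
    - [[1,0,0,0,0],[1,0,0,0,0],[1,0,0,0,0],[1,0,0,0,0],[1,0,0,0,0],[1,0,0,0,0],[1,0,0,0,0],[1,0,0,0,0]]

```text
time_s: 13.83
tcp_pos: [0.5553, -0.1901, 0.0497]
eef_rot: [-179.9, -0.0, -80.3]
contact_force: [0.2, -0.3, 6.1]
gripper_width: 0.0236
gripper_force: 20.0
```

Run:
```python
from h import *
im=snap()
print(caps(im["top"]),caps(im["scene"],"scene"))
x,y=b2w(0,0);sh((x,y,.16,-80.2),(x,y,r.get_state()["tcp_pos"][2]+.005,-80.2))
```

```text
[(np.float64(0.7953), np.float64(0.0536), 324), (np.float64(0.5309), np.float64(-0.725), 292), (np.float64(0.456), np.float64(-0.2761), 65)] [(np.float64(0.5613), np.float64(0.0328), 85), (np.float64(0.6094), np.float64(0.0407), 87), (np.float64(0.7949), np.float64(0.0555), 426), (np.float64(0.458), np.float64(-0.2753), 104), (np.float64(0.5398), np.float64(-0.2878), 106), (np.float64(0.5482), np.float64(-0.7102), 46)]
x -0.436 y 0.012 z -0.221 turn -0.001  mm 244 deg 0
x -0.436 y 0.012 z -0.010 turn -0.001  mm 218 deg 0
```

Call:
play_rows:
  rows:
    - [[1,0,0,-0.06,0],[1,0,0,-0.13,0],[1,0,0,-0.19,0],[1,-0.06,0,-0.22,0],[1,-0.12,0,-0.22,0],[1,-0.18,0,-0.22,0],[1,-0.24,0.005,-0.22,0],[1,-0.3,0.01,-0.22,0]]

```text
time_s: 14.6
tcp_pos: [0.5234, -0.0419, 0.1586]
eef_rot: [180.0, 0.0, -80.3]
contact_force: [1.0, 0.5, -2.1]
gripper_width: 0.0238
gripper_force: 20.0
```

Call:
play_rows:
  rows:
    - [[1,-0.06,0,0,0],[1,-0.11,0,0,0],[1,-0.136,0.002,0,0],[1,-0.136,0.002,0,0],[1,-0.136,0.002,0,0],[1,-0.136,0.002,0,0],[1,-0.136,0.002,0.05,0],[1,-0.136,0.002,0.1,0]]

```text
time_s: 15.27
tcp_pos: [0.5132, 0.0233, 0.1096]
eef_rot: [-179.8, 0.0, -80.3]
contact_force: [-0.3, 0.3, -1.9]
gripper_width: 0.0235
gripper_force: 20.0
```

Call:
play_rows:
  rows:
    - [[1,0,0,0.04,0],[1,0,0,0.07,0],[1,0,0,0.09,0],[1,0,0,0.1,0],[1,0,0,0.107,0],[1,0,0,0.11,0],[1,0,0,0.11,0],[1,0,0,0.11,0]]

```text
time_s: 15.93
tcp_pos: [0.5125, 0.0239, 0.0547]
eef_rot: [-179.9, 0.0, -80.3]
contact_force: [-0.3, -0.2, -1.0]
gripper_width: 0.0234
gripper_force: 20.0
```

Call:
play_rows:
  rows:
    - [[0.68,0,0,0,0],[0.68,0,0,0,0],[0.68,0,0,0,0],[0.68,0,0,0,0],[0.68,0,0,0,0],[0.68,0,0,0,0],[0.68,0,0,-0.04,0],[0.68,0,0,-0.08,0]]

```text
time_s: 16.6
tcp_pos: [0.511, 0.0234, 0.0935]
eef_rot: [179.8, -0.0, -80.3]
contact_force: [0.6, 0.3, 0.7]
gripper_width: 0.028
gripper_force: 0.0
```

Run:
```python
from h import *
im=snap()
for n in im: cv2.imwrite(f"pics/{n}5.png",im[n][:,:,::-1])
print(caps(im["top"]),caps(im["scene"],"scene"))
sh((.5384,-.2888,.16,-87.5),(.5384,-.2888,.05,-87.5))
```

```text
[(np.float64(0.7953), np.float64(0.0536), 324), (np.float64(0.5309), np.float64(-0.725), 291), (np.float64(0.538), np.float64(-0.2887), 62), (np.float64(0.456), np.float64(-0.2763), 64)] [(np.float64(0.5145), np.float64(0.0237), 77), (np.float64(0.5615), np.float64(0.0324), 82), (np.float64(0.6093), np.float64(0.0407), 87), (np.float64(0.7949), np.float64(0.0555), 427), (np.float64(0.458), np.float64(-0.2754), 103), (np.float64(0.5397), np.float64(-0.2878), 105), (np.float64(0.5482), np.float64(-0.7102), 46)]
x 0.626 y 0.058 z -0.126 turn 0.084  mm 320 deg -7
x 0.626 y 0.058 z 0.094 turn 0.084  mm 317 deg -7
```

Call:
play_rows:
  rows:
    - [[0.68,0,0,-0.06,0],[0.6,0,0,-0.11,0],[0.35,0.06,0.005,-0.12,0.02],[0.35,0.13,0.01,-0.12,0.04],[0.35,0.2,0.02,-0.12,0.06],[0.35,0.27,0.025,-0.12,0.084],[0.35,0.34,0.03,-0.12,0.084],[0.35,0.41,0.04,-0.12,0.084]]

```text
time_s: 17.37
tcp_pos: [0.5269, -0.1832, 0.1538]
eef_rot: [-180.0, 0.0, -87.5]
contact_force: [1.2, 0.5, -0.7]
gripper_width: 0.0566
gripper_force: 0.0
```

Run:
```python
from h import *
sh((.5384,-.2888,.15,-87.5),(.5384,-.2888,.051,-87.5))
```

```text
x 0.212 y -0.014 z 0.008 turn 0.000  mm 106 deg 0
x 0.212 y -0.014 z 0.206 turn 0.000  mm 147 deg 0
```

Call:
play_rows:
  rows:
    - [[0.35,0.06,0,0,0],[0.35,0.12,-0.005,0,0],[0.35,0.18,-0.01,0,0],[0.35,0.212,-0.014,0.02,0],[0.35,0.212,-0.014,0.08,0],[0.35,0.212,-0.014,0.14,0],[0.35,0.212,-0.014,0.19,0],[0.35,0.212,-0.014,0.206,0]]

```text
time_s: 18.03
tcp_pos: [0.5356, -0.2867, 0.0465]
eef_rot: [179.7, 0.1, -87.6]
contact_force: [-0.3, 0.7, -0.3]
gripper_width: 0.0568
gripper_force: 0.0
```

Call:
play_rows:
  rows:
    - [[1,0,0,0,0],[1,0,0,0,0],[1,0,0,0,0],[1,0,0,0,0],[1,0,0,0,0],[1,0,0,0,0],[1,0,0,0,0],[1,0,0,0,0]]

```text
time_s: 18.7
tcp_pos: [0.5389, -0.2874, 0.0521]
eef_rot: [-179.9, -0.0, -87.5]
contact_force: [-1.6, 0.4, 7.0]
gripper_width: 0.0234
gripper_force: 20.0
```

Run:
```python
from h import *
im=snap()
print(caps(im["top"]),caps(im["scene"],"scene"))
x,y=b2w(-.0485,0);sh((x,y,.16,-80.2),(x,y,r.get_state()["tcp_pos"][2]+.005,-80.2))
```

```text
[(np.float64(0.7953), np.float64(0.0536), 322), (np.float64(0.6094), np.float64(0.0387), 54), (np.float64(0.5609), np.float64(0.0312), 51), (np.float64(0.5309), np.float64(-0.7251), 290), (np.float64(0.5138), np.float64(0.0227), 48)] [(np.float64(0.5143), np.float64(0.0245), 81), (np.float64(0.5612), np.float64(0.0329), 85), (np.float64(0.6094), np.float64(0.0408), 87), (np.float64(0.7949), np.float64(0.0555), 426), (np.float64(0.5482), np.float64(-0.7103), 46)]
x -0.612 y 0.122 z -0.216 turn -0.085  mm 330 deg 7
x -0.612 y 0.122 z -0.010 turn -0.085  mm 311 deg 7
```

Call:
play_rows:
  rows:
    - [[1,0,0,-0.06,0],[1,0,0,-0.13,0],[1,0,0,-0.19,0],[1,-0.06,0.01,-0.22,-0.02],[1,-0.13,0.025,-0.22,-0.04],[1,-0.2,0.04,-0.22,-0.06],[1,-0.27,0.055,-0.22,-0.085],[1,-0.34,0.07,-0.22,-0.085]]

```text
time_s: 19.47
tcp_pos: [0.4951, -0.1176, 0.1609]
eef_rot: [-180.0, 0.0, -80.1]
contact_force: [0.3, 0.7, -1.0]
gripper_width: 0.0237
gripper_force: 20.0
```

Run:
```python
from h import *
x,y=b2w(-.0485,0);sh((x,y,.16,-80.2),(x,y,.0571,-80.2))
```

```text
x -0.273 y 0.014 z 0.002 turn 0.001  mm 136 deg 0
x -0.273 y 0.014 z 0.208 turn 0.001  mm 171 deg 0
```

Call:
play_rows:
  rows:
    - [[1,-0.07,0.003,0,0],[1,-0.14,0.007,0,0],[1,-0.21,0.01,0,0],[1,-0.26,0.014,0,0],[1,-0.273,0.014,0,0],[1,-0.273,0.014,0,0],[1,-0.273,0.014,0.04,0],[1,-0.273,0.014,0.09,0]]

```text
time_s: 20.13
tcp_pos: [0.4676, 0.0146, 0.1172]
eef_rot: [-179.7, 0.1, -80.2]
contact_force: [0.7, -0.1, -1.7]
gripper_width: 0.0233
gripper_force: 20.0
```

Call:
play_rows:
  rows:
    - [[1,0,0,0.04,0],[1,0,0,0.07,0],[1,0,0,0.09,0],[1,0,0,0.105,0],[1,0,0,0.115,0],[1,0,0,0.118,0],[1,0,0,0.118,0],[1,0,0,0.118,0]]

```text
time_s: 20.8
tcp_pos: [0.4663, 0.0144, 0.0575]
eef_rot: [-180.0, 0.0, -80.2]
contact_force: [0.1, 0.4, -1.3]
gripper_width: 0.0233
gripper_force: 20.0
```

Call:
play_rows:
  rows:
    - [[0.68,0,0,0,0],[0.68,0,0,0,0],[0.68,0,0,0,0],[0.68,0,0,0,0],[0.68,0,0,0,0],[0.68,0,0,0,0],[0.68,0,0,-0.04,0],[0.68,0,0,-0.08,0]]

```text
time_s: 21.47
tcp_pos: [0.465, 0.014, 0.0966]
eef_rot: [179.8, -0.0, -80.2]
contact_force: [0.2, -0.1, -0.2]
gripper_width: 0.0279
gripper_force: 0.0
```

Run:
```python
from h import *
im=snap()
for n in im: cv2.imwrite(f"pics/{n}6.png",im[n][:,:,::-1])
print(caps(im["top"]),caps(im["scene"],"scene"))
sh((.4566,-.2755,.16,-47.5),(.4566,-.2755,.051,-47.5))
```

```text
[(np.float64(0.7954), np.float64(0.0536), 325), (np.float64(0.6094), np.float64(0.0387), 54), (np.float64(0.5309), np.float64(-0.725), 293), (np.float64(0.456), np.float64(-0.2763), 64)] [(np.float64(0.4675), np.float64(0.0141), 72), (np.float64(0.5143), np.float64(0.0241), 81), (np.float64(0.561), np.float64(0.0331), 86), (np.float64(0.6094), np.float64(0.0407), 87), (np.float64(0.7949), np.float64(0.0555), 427), (np.float64(0.4581), np.float64(-0.2754), 103), (np.float64(0.5483), np.float64(-0.7103), 46)]
x 0.569 y 0.122 z -0.121 turn -0.380  mm 296 deg 32
x 0.569 y 0.122 z 0.097 turn -0.380  mm 294 deg 32
```

Last bottle, E (diamond), turning 32.7°.

Call:
play_rows:
  rows:
    - [[0.68,0,0,-0.06,0],[0.6,0,0,-0.11,0],[0.35,0.06,0.01,-0.12,-0.06],[0.35,0.13,0.03,-0.12,-0.13],[0.35,0.2,0.04,-0.12,-0.2],[0.35,0.27,0.06,-0.12,-0.27],[0.35,0.34,0.075,-0.12,-0.33],[0.35,0.41,0.09,-0.12,-0.38]]

```text
time_s: 22.23
tcp_pos: [0.456, -0.1968, 0.1569]
eef_rot: [-180.0, -0.0, -47.2]
contact_force: [1.2, -0.5, -0.1]
gripper_width: 0.0563
gripper_force: 0.0
```

Run:
```python
from h import *
sh((.4566,-.2755,.15,-47.5),(.4566,-.2755,.051,-47.5))
```

```text
x 0.116 y 0.106 z 0.014 turn 0.003  mm 78 deg 0
x 0.116 y 0.106 z 0.212 turn 0.003  mm 131 deg 0
```

Call:
play_rows:
  rows:
    - [[0.35,0.04,0.04,0,0],[0.35,0.08,0.075,0.01,0],[0.35,0.116,0.106,0.01,0],[0.35,0.116,0.106,0.04,0],[0.35,0.116,0.106,0.09,0],[0.35,0.116,0.106,0.15,0],[0.35,0.116,0.106,0.2,0],[0.35,0.116,0.106,0.212,0]]

```text
time_s: 22.9
tcp_pos: [0.4536, -0.2732, 0.0469]
eef_rot: [179.8, 0.3, -47.6]
contact_force: [-1.2, 0.1, 0.1]
gripper_width: 0.0567
gripper_force: 0.0
```

Call:
play_rows:
  rows:
    - [[1,0,0,0,0],[1,0,0,0,0],[1,0,0,0,0],[1,0,0,0,0],[1,0,0,0,0],[1,0,0,0,0],[1,0,0,0,0],[1,0,0,0,0]]

```text
time_s: 23.57
tcp_pos: [0.457, -0.2741, 0.0518]
eef_rot: [-180.0, -0.1, -47.5]
contact_force: [-1.1, -0.5, 5.8]
gripper_width: 0.0236
gripper_force: 19.9
```

Run:
```python
from h import *
x,y=b2w(-.0975,0);sh((x,y,.16,-80.2),(x,y,r.get_state()["tcp_pos"][2]+.005,-80.2))
```

```text
x -0.470 y -0.320 z -0.216 turn 0.380  mm 304 deg -32
x -0.470 y -0.320 z -0.010 turn 0.380  mm 284 deg -32
```

Call:
play_rows:
  rows:
    - [[1,0,0,-0.06,0],[1,0,0,-0.13,0],[1,0,0,-0.19,0.04],[1,-0.05,-0.035,-0.22,0.11],[1,-0.1,-0.07,-0.22,0.18],[1,-0.15,-0.1,-0.22,0.25],[1,-0.2,-0.135,-0.22,0.32],[1,-0.25,-0.17,-0.22,0.38]]

```text
time_s: 24.23
tcp_pos: [0.4341, -0.1231, 0.161]
eef_rot: [-180.0, 0.0, -80.6]
contact_force: [-0.5, 0.7, -0.9]
gripper_width: 0.0237
gripper_force: 19.9
```

Run:
```python
from h import *
im=snap();print(caps(im["top"]),caps(im["scene"],"scene"))
x,y=b2w(-.0975,0);sh((x,y,.16,-80.2),(x,y,.0568,-80.2))
```

```text
[(np.float64(0.7953), np.float64(0.0536), 323), (np.float64(0.6094), np.float64(0.0387), 54), (np.float64(0.5607), np.float64(0.0311), 52), (np.float64(0.5309), np.float64(-0.725), 291), (np.float64(0.5133), np.float64(0.0229), 53), (np.float64(0.4663), np.float64(0.0125), 54)] [(np.float64(0.4667), np.float64(0.0151), 77), (np.float64(0.5137), np.float64(0.0248), 83), (np.float64(0.5611), np.float64(0.0331), 85), (np.float64(0.6093), np.float64(0.0408), 87), (np.float64(0.7949), np.float64(0.0555), 427), (np.float64(0.5482), np.float64(-0.7102), 46)]
x -0.259 y -0.009 z 0.002 turn -0.001  mm 129 deg 0
x -0.259 y -0.009 z 0.209 turn -0.001  mm 166 deg 0
```

Call:
play_rows:
  rows:
    - [[1,-0.07,0,0,0],[1,-0.14,-0.005,0,0],[1,-0.21,-0.009,0,0],[1,-0.25,-0.009,0,0],[1,-0.259,-0.009,0,0],[1,-0.259,-0.009,0,0],[1,-0.259,-0.009,0.04,0],[1,-0.259,-0.009,0.09,0]]

```text
time_s: 25.0
tcp_pos: [0.4189, 0.0041, 0.117]
eef_rot: [-179.7, 0.1, -80.2]
contact_force: [0.9, 0.4, -2.2]
gripper_width: 0.0235
gripper_force: 20.0
```

Call:
play_rows:
  rows:
    - [[1,0,0,0.04,0],[1,0,0,0.07,0],[1,0,0,0.09,0],[1,0,0,0.105,0],[1,0,0,0.115,0],[1,0,0,0.118,0],[1,0,0,0.118,0],[1,0,0,0.118,0]]

```text
time_s: 25.67
tcp_pos: [0.4174, 0.0039, 0.0573]
eef_rot: [-180.0, -0.0, -80.2]
contact_force: [0.1, 1.1, -1.2]
gripper_width: 0.0232
gripper_force: 20.0
```

Call:
play_rows:
  rows:
    - [[0.68,0,0,0,0],[0.68,0,0,0,0],[0.68,0,0,0,0],[0.68,0,0,0,0],[0.68,0,0,0,0],[0.68,0,0,0,0],[0.68,0,0,-0.04,0],[0.68,0,0,-0.08,0]]

```text
time_s: 26.33
tcp_pos: [0.4163, 0.0037, 0.0967]
eef_rot: [179.8, -0.0, -80.2]
contact_force: [0.5, 0.8, 0.5]
gripper_width: 0.0284
gripper_force: 0.0
```

Call:
play_rows:
  rows:
    - [[1,0,0,-0.06,0],[1,0,0,-0.12,0],[1,-0.06,0,-0.15,0],[1,-0.12,0,-0.15,0],[1,-0.18,0,-0.15,0],[1,-0.24,0,-0.15,0],[1,-0.3,0,-0.15,0],[1,-0.3,0,-0.15,0]]

```text
time_s: 27.0
tcp_pos: [0.3917, 0.1557, 0.1724]
eef_rot: [-179.9, 0.1, -80.0]
contact_force: [0.9, 0.7, 1.2]
gripper_width: 0.0004
gripper_force: 0.0
```

Run:
```python
from h import *
im=snap()
for n in im: cv2.imwrite(f"pics/{n}7.png",im[n][:,:,::-1])
print(caps(im["top"],z=.07),caps(im["scene"],"scene",z=.07))
print(r.get_state()["tcp_pos"],r.get_state()["eef_rot"])
a=np.hstack([cv2.resize(im["top"][165:315,110:310],(400,300)),cv2.resize(im["scene"][90:225,190:370],(400,300))])
cv2.imwrite("pics/a7.png",a[:,:,::-1])
```

```text
[(np.float64(0.794), np.float64(0.0533), 324), (np.float64(0.6089), np.float64(0.0385), 54), (np.float64(0.5604), np.float64(0.0309), 52), (np.float64(0.5307), np.float64(-0.7222), 292), (np.float64(0.5132), np.float64(0.0228), 51), (np.float64(0.4668), np.float64(0.0125), 50), (np.float64(0.4175), np.float64(0.0042), 54)] [(np.float64(0.4197), np.float64(0.005), 77), (np.float64(0.4691), np.float64(0.0131), 77), (np.float64(0.5159), np.float64(0.023), 83), (np.float64(0.563), np.float64(0.0311), 85), (np.float64(0.6111), np.float64(0.0387), 87), (np.float64(0.7958), np.float64(0.0534), 427), (np.float64(0.5503), np.float64(-0.7087), 46)]
[0.39137464 0.15284413 0.1719088 ] [ 1.79984472e+02 -6.91038744e-03 -8.00544150e+01]
```

View pics/a7.png

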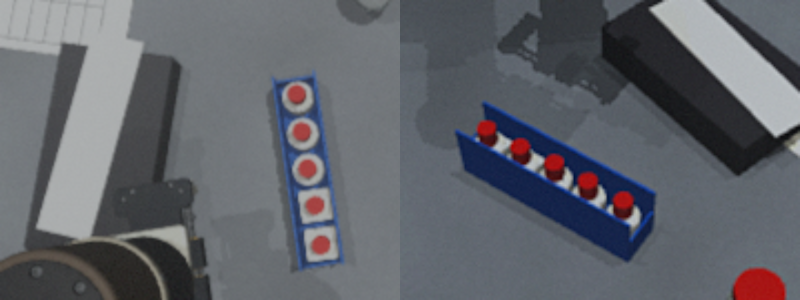

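Run:
```python
from h import *
sh((.606,.293,.12,-7.1))
```

```text
x -0.202 y -0.471 z 0.104 turn -0.849  mm 261 deg 72
```

Call:
play_rows:
  rows:
    - [[1,-0.02,-0.04,0,-0.08],[1,-0.04,-0.09,0,-0.16],[1,-0.06,-0.13,0,-0.24],[1,-0.08,-0.18,0,-0.32],[1,-0.1,-0.23,0,-0.4],[1,-0.12,-0.28,0,-0.48],[1,-0.14,-0.32,0,-0.56],[1,-0.16,-0.37,0,-0.64]]

```text
time_s: 27.77
tcp_pos: [0.5613, 0.2613, 0.1715]
eef_rot: [179.9, 0.0, -24.9]
contact_force: [1.1, -0.6, 0.3]
gripper_width: 0.0
gripper_force: 0.0
```

Run:
```python
from h import *
sh((.606,.293,.12,-7.1))
```

```text
x 0.054 y -0.095 z 0.103 turn -0.208  mm 75 deg 17
```

Call:
play_rows:
  rows:
    - [[1,0.02,-0.03,0,-0.07],[1,0.04,-0.06,0.03,-0.14],[1,0.054,-0.095,0.06,-0.208],[1,0.054,-0.095,0.1,-0.208],[1,0.054,-0.095,0.14,-0.208],[1,0.054,-0.095,0.17,-0.208],[1,0.054,-0.095,0.195,-0.208],[1,0.054,-0.095,0.195,-0.208]]

```text
time_s: 28.43
tcp_pos: [0.6038, 0.2916, 0.0712]
eef_rot: [179.8, 0.2, -7.4]
contact_force: [-0.9, -0.8, -0.1]
gripper_width: 0.0007
gripper_force: 0.0
```

Call:
play_rows:
  rows:
    - [[1,0,0,0.004,0],[1,0,0,0.008,0],[1,0,0,0.012,0],[1,0,0,0.016,0],[1,0,0,0.02,0],[1,0,0,0.022,0],[1,0,0,0.022,0],[1,0,0,0.022,0]]

```text
time_s: 29.1
tcp_pos: [0.6051, 0.2938, 0.0636]
eef_rot: [-180.0, -0.0, -7.3]
contact_force: [0.8, -0.1, 0.5]
gripper_width: 0.0009
gripper_force: 0.0
```

Call:
play_rows:
  rows:
    - [[1,0,0,0.002,0],[1,0,0,0.004,0],[1,0,0,0.004,0],[1,0,0,0.004,0],[1,0,0,0.004,0],[1,0,0,0.004,0],[1,0,0,0.004,0],[1,0,0,0.004,0]]

```text
time_s: 29.77
tcp_pos: [0.6058, 0.2941, 0.0634]
eef_rot: [-179.9, -0.1, -7.3]
contact_force: [-1.6, -0.6, 8.9]
gripper_width: 0.0008
gripper_force: 4.7
```

Call:
play_rows:
  rows:
    - [[1,0,0,0.002,0],[1,0,0,0.002,0],[1,-0.01,0,0.002,0],[1,-0.02,0,0.002,0],[1,-0.03,0,0.002,0],[1,-0.04,0,0.002,0],[1,-0.05,0,0.002,0],[1,-0.05,0,0.002,0]]

```text
time_s: 30.43
tcp_pos: [0.582, 0.2985, 0.0633]
eef_rot: [-179.8, -0.3, -7.2]
contact_force: [-0.4, 1.0, 11.2]
gripper_width: 0.0007
gripper_force: 5.8
```

Run:
```python
from h import *
im=snap()
for n in im: cv2.imwrite(f"pics/{n}8.png",im[n][:,:,::-1])
s=r.get_state();print(s["tcp_pos"],s["contact_force"])
print(fit(im,"cover","cover",(.5374,.3041,-.215),cams=("scene",)),fit(im,"cover","cover",(.5574,.3041,-.215),cams=("scene",)))
```

```text
[0.58202499 0.29848003 0.06331182] [-0.83100384  0.79876782 12.13651163]
[  0.5317   0.3102 -13.0665   0.594 ] [  0.5336   0.3107 -13.0852   0.706 ]
```

Call:
play_rows:
  rows:
    - [[1,-0.01,0,0,0],[1,-0.03,0,0,0],[1,-0.06,0,0,0],[1,-0.09,0,0,0],[1,-0.12,0,0,0],[1,-0.14,0,0,0],[1,-0.15,0,0,0],[1,-0.15,0,0,0]]

```text
time_s: 31.2
tcp_pos: [0.5069, 0.3084, 0.0633]
eef_rot: [-179.8, -0.2, -7.2]
contact_force: [-3.6, 1.1, 14.6]
gripper_width: 0.0004
gripper_force: 7.4
```

Run:
```python
from h import *
im=snap()
for n in im: cv2.imwrite(f"pics/{n}9.png",im[n][:,:,::-1])
s=r.get_state();print(s["tcp_pos"],s["contact_force"])
print(fit(im,"cover","cover",(.459,.326,-.225),cams=("scene",)))
cv2.imwrite("pics/a9.png",cv2.resize(im["scene"][60:210,210:410],(600,450))[:,:,::-1])
```

```text
[0.50702137 0.30838368 0.06326136] [-4.81166925  0.93941125 16.0646997 ]
[  0.4593   0.3196 -13.2198   0.6038]
```

View pics/a9.png

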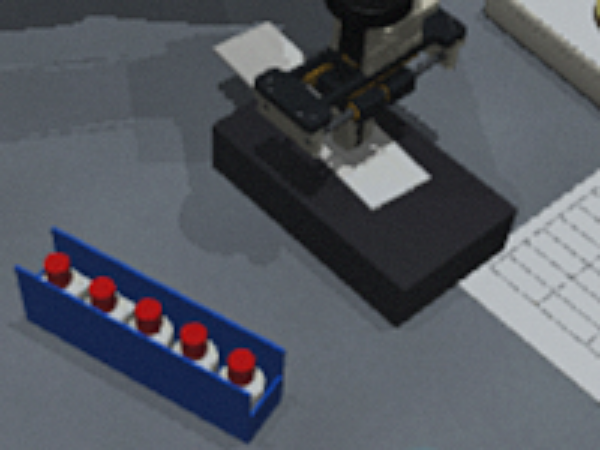

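Call:
play_rows:
  rows:
    - [[1,-0.01,0,0,0],[1,-0.02,0,0,0],[1,-0.03,0,0,0],[1,-0.04,0,0,0],[1,-0.04,0,0,0],[1,-0.04,0,0,0],[1,-0.04,0,-0.006,0],[1,-0.04,0,-0.01,0]]

```text
time_s: 31.97
tcp_pos: [0.4861, 0.3093, 0.0661]
eef_rot: [-180.0, -0.0, -7.3]
contact_force: [0.8, -0.6, -0.1]
gripper_width: 0.0007
gripper_force: 0.0
```

Call:
play_rows:
  rows:
    - [[1,0,0,-0.01,0],[1,0,0,-0.03,0],[1,0,0,-0.08,0],[0,0.02,0.04,-0.14,0],[0,0.04,0.1,-0.16,0],[0,0.06,0.16,-0.16,0],[0,0.08,0.22,-0.16,0],[0,0.08,0.28,-0.16,0]]

```text
time_s: 32.63
tcp_pos: [0.509, 0.1639, 0.1465]
eef_rot: [-180.0, -0.1, -7.3]
contact_force: [1.4, -0.2, -0.4]
gripper_width: 0.0281
gripper_force: 0.0
```

Run:
```python
from h import *
im=snap()
for n in im: cv2.imwrite(f"pics/{n}10.png",im[n][:,:,::-1])
s=r.get_state();print(s["tcp_pos"],s["contact_force"],s["gripper_width"],s["time_s"])
p0=(.44,.3225,-.228)
print(fit(im,"cover","cover",p0,cams=("scene",)),fit(im,"cover","cover",p0,cams=("top",)),fit(im,"cover","cover",p0))
print(fit(im,"slab","slab",(.5354,.2934,-.124),cams=("scene",)),fit(im,"slab","slab",(.5354,.2934,-.124),grow=.01))
cv2.imwrite("pics/a10.png",np.hstack([cv2.resize(im["top"][165:315,110:310],(400,300)),cv2.resize(im["scene"][60:195,230:410],(400,300))])[:,:,::-1])
```

```text
[0.5069152  0.16148884 0.14608639] [ 0.78189798 -0.13922268 -0.14170737] 0.03604617415359663 32.7333
[  0.4374   0.3234 -12.3407   0.6266] [  0.4372   0.3146 -14.6343   0.9603] [  0.4374   0.3211 -11.5412   0.7947]
[ 0.531   0.2909 -5.7026  0.3176] [ 0.5294  0.2928 -5.9314  0.2625]
```

View pics/a10.png

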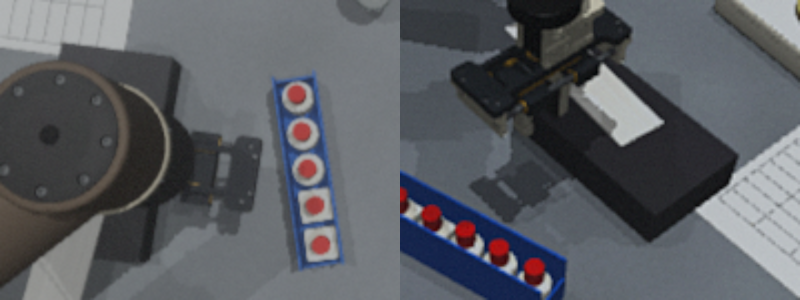

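Call:
play_rows:
  rows:
    - [[0,0,0.07,0,0],[0,0,0.14,0,0],[0,0,0.21,0,0],[0,0,0.28,0,0],[0,0,0.35,0,0],[0,0,0.42,0,0],[0,0,0.48,0,0],[0,0,0.5,0,0]]

```text
time_s: 33.4
tcp_pos: [0.4752, -0.0855, 0.146]
eef_rot: [180.0, 0.0, -7.4]
contact_force: [0.7, -0.2, 0.3]
gripper_width: 0.0856
gripper_force: 0.0
```

Run:
```python
from h import *
im=snap()
for n in im: cv2.imwrite(f"pics/{n}11.png",im[n][:,:,::-1])
s=r.get_state();print(s["tcp_pos"],s["eef_rot"],s["time_s"])
p0=(.44,.3225,-.228)
c=fit(im,"cover","cover",p0,grow=.01)
print(fit(im,"cover","cover",p0,cams=("scene",),grow=.01),fit(im,"cover","cover",p0,cams=("top",),grow=.01),c)
sl=fit(im,"slab","slab",(.5354,.2934,-.124),grow=.008)
b=fit(im,"box","blue",(.5126,.0238,.1708));print(sl,b)
L=[("cover",(c[0],c[1],np.radians(c[2]))),("slab",(sl[0],sl[1],np.radians(sl[2])))]
def ov(n,x0,y0,w,h,k):
    cc=cam(n);i=cv2.resize(im[n][y0:y0+h,x0:x0+w],None,fx=k,fy=k,interpolation=cv2.INTER_CUBIC)
    for nm,p in L:
        for P in M[nm]: cv2.polylines(i,[np.round(cv2.convexHull((((proj(cc,put(P,p))-[x0,y0])+.5)*k-.5).astype(np.float32))).astype(int)],True,(0,255,0),1)
    return i
cv2.imwrite("pics/a11.png",np.hstack([ov("top",100,180,133,160,3),ov("scene",260,60,133,160,3)])[:,:,::-1])
```

```text
[ 0.47581809 -0.08419574  0.14592797] [-1.79998393e+02 -1.30342652e-02 -7.47907988e+00] 33.5
[  0.4383   0.3231 -12.973    0.0397] [  0.4379   0.3243 -14.3455   0.4722] [  0.4373   0.3227 -12.9074   0.2564]
[ 0.5407  0.2903 -6.8482  0.3852] [0.5134 0.0242 9.7107 0.6351]
```

View pics/a11.png

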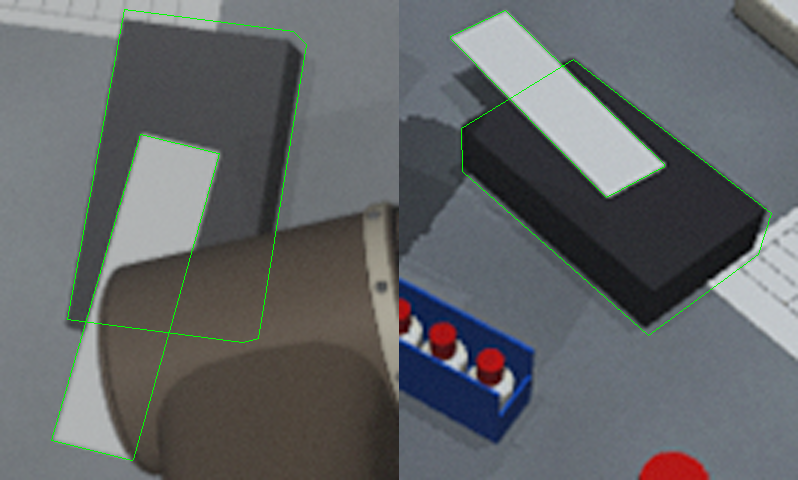

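Run:
```python
from h import *
sh((.3798,.3366,.15,-13),(.3798,.3366,.0425,-13))
```

```text
x -0.300 y -0.809 z -0.008 turn 0.064  mm 431 deg -5
x -0.300 y -0.809 z 0.207 turn 0.064  mm 443 deg -5
```

Call:
play_rows:
  rows:
    - [[0,-0.02,-0.07,-0.01,0],[0,-0.05,-0.14,-0.01,0.01],[0,-0.08,-0.21,-0.01,0.02],[0,-0.1,-0.28,-0.01,0.03],[0,-0.13,-0.35,-0.01,0.04],[0,-0.16,-0.42,-0.01,0.05],[0,-0.18,-0.49,-0.01,0.06],[0,-0.21,-0.56,-0.01,0.064]]

```text
time_s: 34.17
tcp_pos: [0.4069, 0.2115, 0.1512]
eef_rot: [-179.9, -0.0, -12.8]
contact_force: [2.3, 0.7, 0.4]
gripper_width: 0.0874
gripper_force: 0.0
```

Call:
play_rows:
  rows:
    - [[0,-0.05,-0.06,0,0],[0,-0.08,-0.12,0,0],[0,-0.1,-0.18,0,0],[0,-0.111,-0.23,0,0],[0,-0.111,-0.239,0,0],[0,-0.111,-0.239,0,0],[0,-0.111,-0.239,0,0],[0,-0.111,-0.239,0,0]]

```text
time_s: 34.83
tcp_pos: [0.3795, 0.3364, 0.1504]
eef_rot: [180.0, 0.0, -12.8]
contact_force: [0.0, -0.6, -0.4]
gripper_width: 0.0876
gripper_force: 0.0
```

Run:
```python
from h import *
sh((.3798,.3366,.15,-13),(.3798,.3366,.0425,-13))
w=r.capture("wrist");s=r.capture("scene");cv2.imwrite("pics/w12.png",np.hstack([cv2.resize(w,(400,300)),cv2.resize(s[50:170,240:400],(400,300))])[:,:,::-1])
c=cam("wrist")
```

```text
x 0.000 y -0.000 z 0.001 turn 0.002  mm 0 deg 0
x 0.000 y -0.000 z 0.216 turn 0.002  mm 107 deg 0
```

View pics/w12.png

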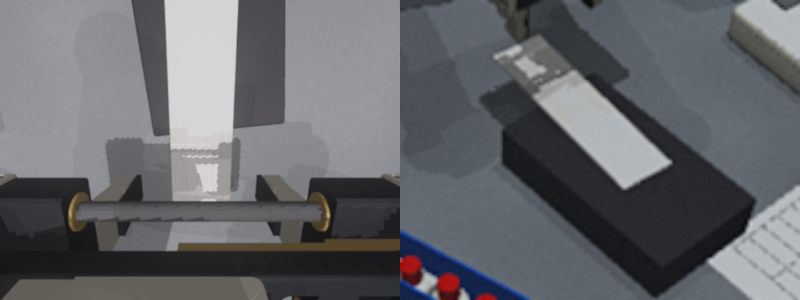

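Run:
```python
from h import *
c=cam("wrist");a=np.radians(-13);u=np.array([np.cos(a),np.sin(a)])
for p in((155,134),(284,123),(168,60),(238,60)):
    q=ray(c,np.array(p)*1.4,.063 if p[1]==60 else .06);d=q[:2]-[.3798,.3366];print(q[:2],"along %.3f across %.3f"%(d@u,d@[-u[1],u[0]]))
```

```text
[0.41046923 0.3801336 ] along 0.020 across 0.049
[0.39042477 0.23615394] along 0.033 across -0.095
[0.48250586 0.34494311] along 0.098 across 0.031
[0.46652316 0.27526934] along 0.098 across -0.040
```

Call:
play_rows:
  rows:
    - [[0,-0.008,0.002,0.04,0],[0,-0.008,0.002,0.08,0],[0,-0.008,0.002,0.12,0],[0,-0.008,0.002,0.15,0],[0,-0.008,0.002,0.18,0],[0,-0.008,0.002,0.2,0],[0,-0.008,0.002,0.21,0],[0,-0.008,0.002,0.216,0]]

```text
time_s: 35.6
tcp_pos: [0.376, 0.3365, 0.0422]
eef_rot: [180.0, 0.0, -12.9]
contact_force: [0.5, 0.4, 0.5]
gripper_width: 0.0874
gripper_force: 0.0
```

Call:
play_rows:
  rows:
    - [[0,0,0,0,0],[0,0,0,0,0],[1,0,0,0,0],[1,0,0,0,0],[1,0,0,0,0],[1,0,0,0,0],[1,0,0,0,0],[1,0,0,0,0]]
  squeeze: 45

```text
time_s: 36.27
tcp_pos: [0.3759, 0.3371, 0.0427]
eef_rot: [-180.0, -0.0, -12.8]
contact_force: [-0.9, -0.7, 2.1]
gripper_width: 0.0684
gripper_force: 45.0
```

Call:
play_rows:
  rows:
    - [[1,0,0,-0.01,0],[1,0,0,-0.03,0],[1,0,0,-0.06,0],[1,0,0,-0.09,0],[1,0,0,-0.12,0],[1,0,0,-0.15,0],[1,0,0,-0.16,0],[1,0,0,-0.16,0]]

```text
time_s: 36.93
tcp_pos: [0.3763, 0.3378, 0.1243]
eef_rot: [-179.8, -0.1, -12.8]
contact_force: [0.4, 0.0, -2.5]
gripper_width: 0.0681
gripper_force: 45.0
```

Run:
```python
from h import *
w=r.capture("wrist");s=r.capture("scene");cv2.imwrite("pics/w13.png",np.hstack([cv2.resize(w,(400,300)),cv2.resize(s[20:170,220:420],(400,300))])[:,:,::-1])
s_=r.get_state();print(s_["tcp_pos"],s_["eef_rot"],s_["contact_force"],s_["gripper_width"],s_["moment"])
# plate held: fit at lifted height
dz=s_["tcp_pos"][2]-.0427;M["held"]=[bb(.264,.07,.06+dz,.063+dz)]
print(fit({"scene":s},"held","cover",(.4383,.3231,-.226),cams=("scene",),grow=.015))
```

```text
[0.3756105  0.3367168  0.12226397] [-1.79997388e+02  1.83565519e-02 -1.28411808e+01] [-0.24585462 -0.39202491 -2.38043531] 0.06862655893961281 [-0.10463201  0.26638227 -0.02028773]
[  0.4439   0.3225 -15.5394   0.3479]
```

View pics/w13.png

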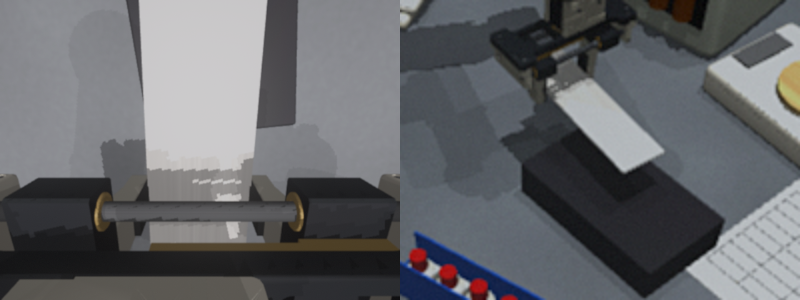

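```bash
cat >> h.py <<'E'
def held(im,p0=(.064,0,0,0),grip=.019,n="scene"):
    """plate in the grip: offset along, across (m), yaw offset, pitch (deg; + = far end down)"""
    s=r.get_state();t=s["tcp_pos"];c=cam(n);P=bb(.264,.07,-.0015,.0015)
    def poly(p):
        a=np.radians(p[3]);Q=P+[p[0],0,0];Q=np.c_[Q[:,0]*np.cos(a),Q[:,1]+p[1],Q[:,2]-Q[:,0]*np.sin(a)]
        m=np.zeros((420*S,560*S),np.uint8);M["_h"]=[Q+[0,0,t[2]+grip]]
        return sil(c,"_h",(t[0],t[1],np.radians(s["eef_rot"][2]+p[2])))
    roi=cv2.dilate(poly(p0).astype(np.uint8),np.ones((61,61)))>0
    m=mask(im,"cover")&roi
    sc=np.array([.005,.003,1,3.])
    f=lambda q:(poly(np.array(p0)+q*sc)^m).sum()/m.sum()
    o=minimize(f,np.zeros(4),method="Nelder-Mead",options=dict(initial_simplex=np.vstack([np.zeros(4),np.eye(4)*1.2]),xatol=.01,fatol=1e-4))
    return np.round(np.array(p0)+o.x*sc,4),round(o.fun,3)
E
python3 - <<'E'
from h import *
s=r.capture("scene");m=mask(s,"cover")
print(held(s),held(s,(.064,0,0,8)))
E
```

```text
(array([0.0679, 0.    , 0.0706, 0.4104]), np.float64(0.541)) (array([6.4800e-02, 2.8000e-03, 9.8100e-01, 2.9542e+00]), np.float64(0.58))
```

```bash
cat >> h.py <<'E'
def pitch(im,d=.064,guess=None):
    s=r.get_state();t=s["tcp_pos"];c=cam("scene");y0=np.radians(s["eef_rot"][2])
    def pr(q):
        a=np.radians(q[0]);L=d+.132;P=np.array([[L*np.cos(a)+.0015*np.sin(a),w+q[1],-L*np.sin(a)] for w in(.035,-.035)])+[0,0,t[2]+.0205]
        return proj(c,put(P,(t[0],t[1],y0+np.radians(q[2]))))
    g=np.array(guess if guess is not None else pr((1,0,0)),np.float32).reshape(-1,1,2)
    k=cv2.cornerSubPix(cv2.cvtColor(im,cv2.COLOR_RGB2GRAY),g.copy(),(5,5),(-1,-1),(3,50,.01)).reshape(-1,2)
    print("pred0",np.round(pr((0,0,0)),1).tolist(),"pred3",np.round(pr((3,0,0)),1).tolist(),"seen",np.round(k,1).tolist())
    o=minimize(lambda q:((pr(q)-k)**2).sum()+.05*(q[2])**2,[0,0,0],method="Nelder-Mead",options=dict(initial_simplex=[[0,0,0],[3,0,0],[0,.003,0],[0,0,2]]));return np.round(o.x,4),o.fun
E
python3 - <<'E'
from h import *
s=r.capture("scene");print(pitch(s,guess=[(351,96),(333.5,106)]))
E
```

```text
pred0 [[352.2, 93.7], [331.7, 104.5]] pred3 [[351.6, 96.5], [331.3, 107.2]] seen [[351.79998779296875, 95.5999984741211], [331.1000061035156, 106.5999984741211]]
(array([ 2.0201e+00, -6.0000e-04, -5.9000e-03]), np.float64(0.09672221817817112))
```

Run:
```python
from h import *
x,y=b2w(-.064,0);sh((x,y,.16,9.785),(x,y,.063,9.785))
```

```text
x 0.288 y 0.598 z -0.077 turn -0.263  mm 334 deg 22
x 0.288 y 0.598 z 0.117 turn -0.263  mm 337 deg 22
```

Call:
play_rows:
  rows:
    - [[1,0,0,-0.02,0],[1,0,0,-0.05,0],[1,0.01,0.02,-0.07,-0.01],[1,0.03,0.05,-0.077,-0.03],[1,0.05,0.09,-0.077,-0.05],[1,0.07,0.14,-0.077,-0.07],[1,0.09,0.19,-0.077,-0.09],[1,0.115,0.24,-0.077,-0.11]]

```text
time_s: 37.8
tcp_pos: [0.405, 0.2059, 0.1611]
eef_rot: [180.0, 0.0, -3.2]
contact_force: [0.6, 0.0, -1.6]
gripper_width: 0.0683
gripper_force: 45.0
```

Call:
play_rows:
  rows:
    - [[1,0.02,0.05,0,-0.02],[1,0.04,0.1,0,-0.04],[1,0.05,0.15,0,-0.06],[1,0.065,0.19,0,-0.08],[1,0.08,0.23,0,-0.1],[1,0.09,0.26,0,-0.12],[1,0.1,0.28,0,-0.14],[1,0.105,0.29,0,-0.153]]

```text
time_s: 38.47
tcp_pos: [0.4493, 0.058, 0.1611]
eef_rot: [180.0, 0.0, 9.8]
contact_force: [1.0, -0.0, -1.5]
gripper_width: 0.0683
gripper_force: 45.0
```

Call:
play_rows:
  rows:
    - [[1,0,0,0,0],[1,0,0,0,0],[1,0,0,0,0],[1,0,0,0,0],[1,0,0,0,0],[1,0,0,0,0],[1,0,0,0,0],[1,0,0,0,0]]

```text
time_s: 39.13
tcp_pos: [0.4491, 0.0595, 0.161]
eef_rot: [180.0, 0.0, 9.8]
contact_force: [0.4, 0.0, -1.0]
gripper_width: 0.0684
gripper_force: 45.0
```

Run:
```python
from h import *
x,y=b2w(-.064,0);sh((x,y,.16,9.785),(x,y,.063,9.785))
```

```text
x -0.015 y 0.092 z 0.002 turn 0.000  mm 46 deg 0
x -0.015 y 0.092 z 0.196 turn 0.000  mm 108 deg 0
```

Call:
play_rows:
  rows:
    - [[1,-0.005,0.02,0,0],[1,-0.01,0.05,0,0],[1,-0.015,0.08,0.01,0],[1,-0.015,0.092,0.03,0],[1,-0.015,0.092,0.06,0],[1,-0.015,0.092,0.09,0],[1,-0.015,0.092,0.11,0],[1,-0.015,0.092,0.12,0]]

```text
time_s: 39.8
tcp_pos: [0.4487, 0.0119, 0.0997]
eef_rot: [180.0, 0.1, 9.7]
contact_force: [-0.2, -0.0, -1.3]
gripper_width: 0.0683
gripper_force: 45.0
```

Run:
```python
from h import *
im=snap();s=im["scene"];
for n in im:cv2.imwrite(f"pics/{n}14.png",im[n][:,:,::-1])
x,y=b2w(-.064,0);sh((x,y,.16,9.785),(x,y,.063,9.785))
print(pitch(s))
```

```text
x 0.001 y -0.001 z -0.119 turn -0.000  mm 59 deg 0
x 0.001 y -0.001 z 0.075 turn -0.000  mm 37 deg 0
pred0 [[309.2, 165.6], [293.9, 185.6]] pred3 [[308.9, 168.0], [293.8, 187.9]] seen [[308.70001220703125, 168.5], [294.29998779296875, 189.60000610351562]]
(array([ 4.9836e+00, -3.5000e-03,  1.5247e+00]), np.float64(0.5759318166237293))
```

Call:
play_rows:
  rows:
    - [[1,0.001,-0.001,0.015,0],[1,0.001,-0.001,0.03,0],[1,0.001,-0.001,0.04,0],[1,0.001,-0.001,0.05,0],[1,0.001,-0.001,0.058,0],[1,0.001,-0.001,0.065,0],[1,0.001,-0.001,0.07,0],[1,0.001,-0.001,0.073,0]]

```text
time_s: 40.57
tcp_pos: [0.45, 0.0134, 0.0642]
eef_rot: [180.0, 0.0, 9.8]
contact_force: [0.1, 0.5, -1.0]
gripper_width: 0.0682
gripper_force: 45.0
```

Run:
```python
from h import *
im=snap()
x,y=b2w(-.064,0);sh((x,y,.063,9.785))
s=r.get_state();print(s["tcp_pos"],s["contact_force"],s["moment"])
print(fit(im,"coverbox","cover",(.5126,.0238,.1708),cams=("scene",)))
cv2.imwrite("pics/a15.png",np.hstack([cv2.resize(im["top"][165:315,150:350],(400,300)),cv2.resize(im["scene"][90:240,170:370],(400,300))])[:,:,::-1])
```

```text
x -0.001 y 0.001 z 0.003 turn 0.000  mm 1 deg 0
[0.45000553 0.01337068 0.06434552] [ 0.51984399 -0.15465342 -1.20210015] [-0.13033667  0.129379   -0.03579616]
[0.5173 0.0265 7.8373 0.3573]
```

View pics/a15.png

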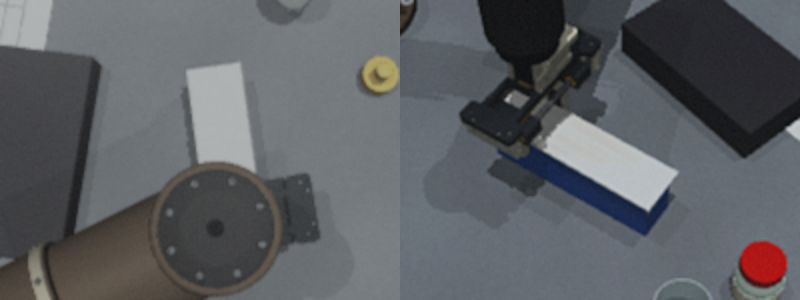

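Run:
```python
from h import *
im=snap();g=cv2.cvtColor(im["scene"],cv2.COLOR_RGB2GRAY)
k=cv2.cornerSubPix(g,np.float32([[[308.5,176.5]],[[290,195]]]),(5,5),(-1,-1),(3,50,.01)).reshape(-1,2)
gt=cv2.cvtColor(im["top"],cv2.COLOR_RGB2GRAY)
t=cv2.cornerSubPix(gt,np.float32([[[243.5,199.5]],[[270,197]]]),(5,5),(-1,-1),(3,50,.01)).reshape(-1,2)
for n,kk in(("scene",k),("top",t)):
  for q in kk:
    p=ray(cam(n),q,.083)[:2];a=np.radians(9.785);d=p-[.5126,.0238];print(n,q,"box x %.4f y %.4f"%(d@[np.cos(a),np.sin(a)],d@[-np.sin(a),np.cos(a)]))
```

```text
scene [308.95584 175.5126 ] box x 0.1345 y 0.0324
scene [293.98886 195.57544] box x 0.1346 y -0.0388
top [242.66682 199.52187] box x 0.1329 y 0.0315
top [269.52072 195.49503] box x 0.1324 y -0.0381
```

Call:
play_rows:
  rows:
    - [[1,0,0,0.002,0],[1,0,0,0.003,0],[1,0,0,0.003,0],[0,0,0,0.003,0],[0,0,0,0.003,0],[0,0,0,0.003,0],[0,0,0,0.003,0],[0,0,0,0.003,0]]

```text
time_s: 41.43
tcp_pos: [0.4501, 0.0134, 0.063]
eef_rot: [-180.0, -0.0, 9.8]
contact_force: [-0.4, -0.3, -0.0]
gripper_width: 0.0872
gripper_force: 0.0
```

Call:
play_rows:
  rows:
    - [[0,0,0,0,0],[0,0,0,-0.03,0],[0,0,0,-0.09,0],[0,0,0,-0.16,0],[0,0,0,-0.2,0],[0.2,0,0.06,-0.2,0.05],[0.3,0,0.13,-0.2,0.12],[0.35,0,0.2,-0.2,0.2]]

```text
time_s: 42.1
tcp_pos: [0.4674, -0.0857, 0.1639]
eef_rot: [-180.0, -0.1, -7.5]
contact_force: [1.5, 0.7, 0.3]
gripper_width: 0.0727
gripper_force: 0.0
```

Run:
```python
from h import *
im=snap()
for n in im:cv2.imwrite(f"pics/{n}16.png",im[n][:,:,::-1])
s=r.get_state();print(s["tcp_pos"],s["eef_rot"],s["time_s"])
for c in(("scene",),("top",),("scene","top")):print(fit(im,"coverbox","cover",(.513,.0238,.1708),cams=c))
for p in((.6464,-.1792,0),(.5702,-.3608,0)):print("weight",fit(im,"weight","yellow",p,yaw=False,grow=.008))
sh((.6464,-.1792,.16,-80.2),(.6464,-.1792,.04,-80.2))
```

```text
[ 0.46710003 -0.08851461  0.16296639] [ 1.79972925e+02  8.02554004e-03 -7.88975837e+00] 42.2
[0.5163 0.0251 8.6437 0.3827]
[0.524  0.0241 9.1398 0.5343]
[0.5213 0.0253 8.2424 0.4637]
weight [ 0.6464 -0.1792  0.      0.2507]
weight [ 0.5683 -0.3607  0.      0.1498]
x 0.380 y 0.130 z 0.006 turn 0.841  mm 200 deg -72
x 0.380 y 0.130 z 0.246 turn 0.841  mm 235 deg -72
```

Call:
play_rows:
  rows:
    - [[0.35,0.03,0.02,0,0.08],[0.35,0.08,0.03,0,0.16],[0.35,0.13,0.05,0,0.24],[0.35,0.19,0.07,0,0.32],[0.35,0.25,0.09,0,0.4],[0.35,0.31,0.11,0,0.48],[0.35,0.36,0.12,0,0.56],[0.35,0.38,0.13,0,0.64]]

```text
time_s: 42.87
tcp_pos: [0.6496, -0.1749, 0.1618]
eef_rot: [180.0, -0.0, -62.7]
contact_force: [0.4, 1.0, 0.3]
gripper_width: 0.0573
gripper_force: 0.0
```

Run:
```python
from h import *
im=snap()
for n in im:cv2.imwrite(f"pics/{n}17.png",im[n][:,:,::-1])
for c in(("scene",),("top",),("scene","top")):print(fit(im,"coverbox","cover",(.5145,.0238,.1708),cams=c))
sh((.6464,-.1792,.16,-64),(.6464,-.1792,.04,-64))
cv2.imwrite("pics/a17.png",np.hstack([cv2.resize(im["top"][165:315,200:400],(400,300)),cv2.resize(im["scene"][90:240,170:370],(400,300))])[:,:,::-1])
```

```text
[0.5181 0.0247 9.0916 0.7726]
[0.5145 0.0238 9.7861 1.    ]
[0.5181 0.0247 9.0916 0.8863]
x 0.006 y 0.007 z 0.003 turn 0.016  mm 4 deg -1
x 0.006 y 0.007 z 0.243 turn 0.016  mm 121 deg -1
```

View pics/a17.png

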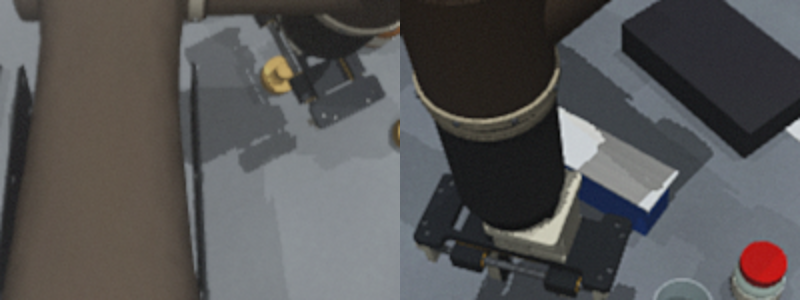

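Call:
play_rows:
  rows:
    - [[0.35,0.006,0.007,0.03,0.016],[0.35,0.006,0.007,0.08,0.016],[0.35,0.006,0.007,0.14,0.016],[0.35,0.006,0.007,0.19,0.016],[0.35,0.006,0.007,0.22,0.016],[0.35,0.006,0.007,0.236,0.016],[0.35,0.006,0.007,0.24,0.016],[0.35,0.006,0.007,0.24,0.016]]

```text
time_s: 43.63
tcp_pos: [0.6451, -0.1781, 0.0432]
eef_rot: [180.0, 0.0, -63.7]
contact_force: [0.1, 0.6, 0.4]
gripper_width: 0.0569
gripper_force: 0.0
```

Call:
play_rows:
  rows:
    - [[1,0,0,0,0],[1,0,0,0,0],[1,0,0,0,0],[1,0,0,0,0],[1,0,0,0,0],[1,0,0,0,0],[1,0,0,0,0],[1,0,0,0,0]]
  squeeze: 35

```text
time_s: 44.3
tcp_pos: [0.6451, -0.1786, 0.0432]
eef_rot: [180.0, -0.0, -63.8]
contact_force: [-2.3, -0.7, 1.6]
gripper_width: 0.0211
gripper_force: 35.0
```

Call:
play_rows:
  rows:
    - [[1,0,0,-0.04,0],[1,0,0,-0.1,0],[1,0,0,-0.17,0],[1,0,0,-0.24,0],[1,0,0,-0.3,0],[1,0,0,-0.34,0],[1,0,0,-0.34,0],[1,0,0,-0.34,0]]

```text
time_s: 44.97
tcp_pos: [0.6456, -0.1781, 0.2136]
eef_rot: [-179.9, -0.0, -63.8]
contact_force: [-0.1, 0.3, -3.9]
gripper_width: 0.021
gripper_force: 35.0
```

Run:
```python
from h import *
s=r.get_state();print(s["tcp_pos"],s["eef_rot"],s["gripper_width"],s["contact_force"])
x,y=b2w(.085,0);sh((x,y,.21,-64),(x,y,.126,-64))
```

```text
[ 0.64560071 -0.17813909  0.21355821] [-1.79887234e+02 -8.97947151e-03 -6.37999178e+01] 0.020993750285820317 [-0.11683909  0.2713817  -3.94689785]
x -0.432 y -0.103 z 0.007 turn 0.002  mm 221 deg 0
x -0.432 y -0.103 z 0.175 turn 0.002  mm 238 deg 0
```

Call:
play_rows:
  rows:
    - [[1,-0.04,-0.01,0,0],[1,-0.1,-0.025,0,0],[1,-0.17,-0.04,0,0],[1,-0.24,-0.057,0,0],[1,-0.31,-0.074,0,0],[1,-0.37,-0.09,0,0],[1,-0.42,-0.1,0,0],[1,-0.432,-0.103,0,0]]

```text
time_s: 45.63
tcp_pos: [0.5941, 0.0414, 0.2106]
eef_rot: [179.8, 0.1, -63.7]
contact_force: [0.8, -0.0, -4.1]
gripper_width: 0.021
gripper_force: 35.0
```

Call:
play_rows:
  rows:
    - [[1,0,0,0,0],[1,0,0,0.03,0],[1,0,0,0.07,0],[1,0,0,0.11,0],[1,0,0,0.14,0],[1,0,0,0.155,0],[1,0,0,0.16,0],[1,0,0,0.16,0]]

```text
time_s: 46.3
tcp_pos: [0.5958, 0.0374, 0.132]
eef_rot: [179.9, 0.0, -63.8]
contact_force: [-0.1, 0.9, -2.7]
gripper_width: 0.0209
gripper_force: 35.0
```

Run:
```python
from h import *
im=snap()
for n in im:cv2.imwrite(f"pics/{n}18.png",im[n][:,:,::-1])
x,y=b2w(.085,0);sh((x,y,.127,-64))
c=cam("scene");k=cv2.cornerSubPix(cv2.cvtColor(im["scene"],cv2.COLOR_RGB2GRAY),np.float32([[[309,175.5]],[[294,195.6]]]),(5,5),(-1,-1),(3,50,.01)).reshape(-1,2);print(k)
i=im["scene"][90:240,170:370];cv2.imwrite("pics/a18.png",np.hstack([cv2.resize(im["top"][165:315,150:350],(400,300)),cv2.resize(i,(400,300))])[:,:,::-1])
```

```text
x -0.001 y 0.000 z 0.013 turn 0.002  mm 6 deg 0
[[306.7504  177.20143]
 [293.95755 195.5798 ]]
```

View pics/a18.png

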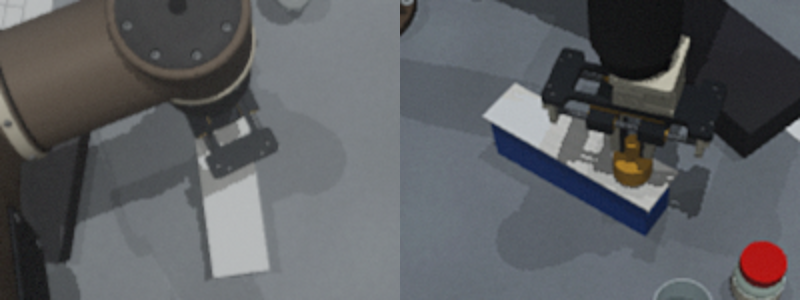

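Call:
play_rows:
  rows:
    - [[1,0,0,0.004,0],[1,0,0,0.008,0],[1,0,0,0.01,0],[1,0,0,0.012,0],[1,0,0,0.012,0],[0.5,0,0,0.012,0],[0.5,0,0,0.012,0],[0.5,0,0,0.012,0]]

```text
time_s: 47.07
tcp_pos: [0.5967, 0.0382, 0.1276]
eef_rot: [-179.9, -0.0, -63.8]
contact_force: [0.1, 0.5, -0.8]
gripper_width: 0.0355
gripper_force: 0.0
```

Call:
play_rows:
  rows:
    - [[0.5,0,0,0,0],[0.5,0,0,0,0],[0.5,0,0,-0.04,0],[0.5,0,0,-0.1,0],[0.4,0,0,-0.16,0],[0.35,0.05,0,-0.18,-0.05],[0.35,0.12,0,-0.18,-0.13],[0.35,0.19,0,-0.18,-0.21]]

```text
time_s: 47.73
tcp_pos: [0.6392, -0.0472, 0.2191]
eef_rot: [-179.8, -0.1, -45.3]
contact_force: [1.0, 0.4, -1.0]
gripper_width: 0.0564
gripper_force: 0.0
```

Run:
```python
from h import *
im=snap()
for n in im:cv2.imwrite(f"pics/{n}19.png",im[n][:,:,::-1])
sh((.57,-.3608,.2,0),(.57,-.3608,.043,0))
for cc in(("scene",),("top",)):print(fit(im,"weighttop","yellow",(.596,.038,0),yaw=False,grow=.01,cams=cc))
for n,g in(("scene",[[211.5,149],[227.5,132]]),("top",[[256.5,303],[284,300]])):
  k=cv2.cornerSubPix(cv2.cvtColor(im[n],cv2.COLOR_RGB2GRAY),np.float32(g).reshape(-1,1,2),(5,5),(-1,-1),(3,50,.01)).reshape(-1,2)
  for q in k:
    p=ray(cam(n),q,.083)[:2];a=np.radians(9.785);d=p-[.5126,.0238];print(n,q,"box x %.4f y %.4f"%(d@[np.cos(a),np.sin(a)],d@[-np.sin(a),np.cos(a)]))
```

```text
x 0.345 y 0.534 z 0.034 turn -0.530  mm 318 deg 45
x 0.345 y 0.534 z 0.348 turn -0.530  mm 362 deg 45
[0.5961 0.0372 0.     0.5173]
[0.5952 0.0375 0.     0.2284]
scene [210.80489 147.77202] box x -0.1299 y -0.0327
scene [227.5 132. ] box x -0.1257 y 0.0349
top [255.64317 302.93283] box x -0.1292 y 0.0376
top [284.26846 299.52094] box x -0.1323 y -0.0337
```

Call:
play_rows:
  rows:
    - [[0.35,0.02,0.04,0,-0.03],[0.35,0.06,0.1,0,-0.1],[0.35,0.11,0.16,0,-0.18],[0.35,0.15,0.22,0,-0.26],[0.35,0.19,0.28,0,-0.34],[0.35,0.22,0.34,0,-0.42],[0.35,0.26,0.4,0,-0.49],[0.35,0.3,0.46,0,-0.53]]

```text
time_s: 48.5
tcp_pos: [0.5774, -0.3163, 0.2173]
eef_rot: [180.0, -0.0, 0.1]
contact_force: [0.3, -0.8, 0.1]
gripper_width: 0.0571
gripper_force: 0.0
```

Run:
```python
from h import *
im=snap()
print(r.get_state()["tcp_pos"],r.get_state()["eef_rot"])
sh((.5695,-.3608,.2,0),(.5695,-.3608,.043,0))
```

```text
[ 0.57644329 -0.31914086  0.21670712] [ 1.79968607e+02  4.38884362e-02 -3.27059511e-01]
x -0.013 y 0.083 z 0.033 turn -0.004  mm 45 deg 0
x -0.013 y 0.083 z 0.347 turn -0.004  mm 178 deg 0
```

Call:
play_rows:
  rows:
    - [[0.35,-0.006,0.04,0.02,0],[0.35,-0.013,0.083,0.06,0],[0.35,-0.013,0.083,0.12,0],[0.35,-0.013,0.083,0.19,0],[0.35,-0.013,0.083,0.26,0],[0.35,-0.013,0.083,0.31,0],[0.35,-0.013,0.083,0.34,0],[0.35,-0.013,0.083,0.347,0]]

```text
time_s: 49.27
tcp_pos: [0.5695, -0.3553, 0.0398]
eef_rot: [-179.9, 0.3, -0.3]
contact_force: [-0.6, -0.1, -0.7]
gripper_width: 0.0572
gripper_force: 0.0
```

Call:
play_rows:
  rows:
    - [[1,0,0,0,0],[1,0,0,0,0],[1,0,0,0,0],[1,0,0,0,0],[1,0,0,0,0],[1,0,0,0,0],[1,0,0,0,0],[1,0,0,0,0]]

```text
time_s: 49.93
tcp_pos: [0.5723, -0.3572, 0.0448]
eef_rot: [179.9, -0.1, -0.2]
contact_force: [1.0, -3.1, 5.3]
gripper_width: 0.0211
gripper_force: 34.6
```

Call:
play_rows:
  rows:
    - [[1,0,0,-0.04,0],[1,0,0,-0.1,0],[1,0,0,-0.17,0],[1,0,0,-0.24,0],[1,0,0,-0.3,0],[1,0,0,-0.34,0],[1,0,0,-0.34,0],[1,0,0,-0.34,0]]

```text
time_s: 50.6
tcp_pos: [0.5713, -0.3559, 0.2137]
eef_rot: [-179.9, -0.1, -0.2]
contact_force: [-0.2, -0.4, -5.9]
gripper_width: 0.0211
gripper_force: 34.5
```

Run:
```python
from h import *
x,y=b2w(-.082,0);sh((x,y,.21,-45),(x,y,.127,-45))
```

```text
x -0.282 y -0.731 z 0.007 turn 0.521  mm 391 deg -44
x -0.282 y -0.731 z 0.173 turn 0.521  mm 400 deg -44
```

Call:
play_rows:
  rows:
    - [[1,-0.02,-0.04,0,0],[1,-0.04,-0.1,0,0],[1,-0.065,-0.17,0,0],[1,-0.09,-0.24,0,0],[1,-0.12,-0.31,0,0],[1,-0.145,-0.38,0,0],[1,-0.17,-0.45,0,0],[1,-0.2,-0.52,0,0]]

```text
time_s: 51.27
tcp_pos: [0.47, -0.0947, 0.2111]
eef_rot: [-180.0, 0.2, -0.2]
contact_force: [0.6, 1.5, -2.9]
gripper_width: 0.0208
gripper_force: 34.5
```

Call:
play_rows:
  rows:
    - [[1,-0.02,-0.06,0,0],[1,-0.05,-0.12,0,0],[1,-0.07,-0.17,0,0],[1,-0.082,-0.205,0,0],[1,-0.082,-0.211,0,0],[1,-0.082,-0.211,0,0],[1,-0.082,-0.211,0.03,0],[1,-0.082,-0.211,0.07,0]]

```text
time_s: 51.93
tcp_pos: [0.4321, 0.0093, 0.1783]
eef_rot: [-180.0, -0.1, -0.2]
contact_force: [1.1, 0.1, -4.0]
gripper_width: 0.0209
gripper_force: 34.7
```

Run:
```python
from h import *
x,y=b2w(-.082,0);print(r.get_state()["tcp_pos"],r.get_state()["eef_rot"]);sh((x,y,.1288,0))
```

```text
[0.43214789 0.00929892 0.17832097] [-1.79963630e+02 -7.28867268e-02 -1.80800178e-01]
x -0.001 y -0.001 z 0.099 turn -0.002  mm 49 deg 0
```

Call:
play_rows:
  rows:
    - [[1,0,0,0.03,0],[1,0,0,0.055,0],[1,0,0,0.075,0],[1,0,0,0.085,0],[1,0,0,0.092,0],[1,0,0,0.096,0],[1,0,0,0.096,0],[1,0,0,0.096,0]]

```text
time_s: 52.6
tcp_pos: [0.4319, 0.0094, 0.1308]
eef_rot: [-180.0, -0.0, -0.2]
contact_force: [0.2, 0.1, -2.7]
gripper_width: 0.0211
gripper_force: 34.7
```

Call:
play_rows:
  rows:
    - [[1,0,0,0,0],[0.5,0,0,0,0],[0.5,0,0,0,0],[0.5,0,0,0,0],[0.5,0,0,0,0],[0.5,0,0,0,0],[0.5,0,0,-0.03,0],[0.5,0,0,-0.08,0]]

```text
time_s: 53.27
tcp_pos: [0.43, 0.0089, 0.169]
eef_rot: [179.9, 0.3, -0.2]
contact_force: [-0.5, 0.1, -1.4]
gripper_width: 0.044
gripper_force: 0.0
```

Call:
play_rows:
  rows:
    - [[0.5,0,0,-0.06,0],[0.5,0,0,-0.12,0],[0.5,0,0.05,-0.14,0],[0.5,0.01,0.12,-0.14,0],[0.5,0.02,0.19,-0.14,0],[0.5,0.03,0.26,-0.14,0],[0.5,0.04,0.33,-0.14,0],[0.5,0.05,0.4,-0.14,0]]

```text
time_s: 53.93
tcp_pos: [0.456, -0.1924, 0.2408]
eef_rot: [180.0, -0.1, -0.2]
contact_force: [0.4, 0.5, -0.1]
gripper_width: 0.0441
gripper_force: 0.0
```

Call:
play_rows:
  rows:
    - [[0.5,0,0.06,0,0],[0.5,0,0.12,0,0],[0.5,0,0.18,0,0],[0.5,0,0.24,0,0],[0.5,0,0.28,0,0],[0.5,0,0.3,0,0],[0.5,0,0.3,0,0],[0.5,0,0.3,0,0]]

```text
time_s: 54.6
tcp_pos: [0.4552, -0.3406, 0.2401]
eef_rot: [-180.0, 0.0, -0.3]
contact_force: [0.7, 0.4, 0.2]
gripper_width: 0.0439
gripper_force: 0.0
```

Run:
```python
from h import *
im=snap()
for n in im:cv2.imwrite(f"pics/{n}20.png",im[n][:,:,::-1])
for p in((.596,.038,0),(.432,.01,0)):
  for cc in(("scene",),("top",)):
    f=fit(im,"weighttop","yellow",p,yaw=False,grow=.01,cams=cc);a=np.radians(9.785);d=f[:2]-[.5126,.0238];print(f[3],"box x %.4f y %.4f"%(d@[np.cos(a),np.sin(a)],d@[-np.sin(a),np.cos(a)]))
for n,g in(("scene",[[211,148],[227,131],[309,175.5],[294,195.6]]),("top",[[256,303],[284,299.5],[242.7,199.5],[269.5,195.5]])):
  k=cv2.cornerSubPix(cv2.cvtColor(im[n],cv2.COLOR_RGB2GRAY),np.float32(g).reshape(-1,1,2),(4,4),(-1,-1),(3,50,.01)).reshape(-1,2)
  for q in k:
    p=ray(cam(n),q,.083)[:2];a=np.radians(9.785);d=p-[.5126,.0238];print(n,q,"box x %.4f y %.4f"%(d@[np.cos(a),np.sin(a)],d@[-np.sin(a),np.cos(a)]))
cv2.imwrite("pics/a20.png",np.hstack([cv2.resize(im["top"][90:315,150:450],(400,300)),cv2.resize(im["scene"][90:240,170:370],(400,300))])[:,:,::-1])
```

```text
0.1185 box x 0.0859 y -0.0000
0.7646 box x 0.0836 y -0.0057
0.1129 box x -0.0849 y 0.0009
0.2191 box x -0.0838 y -0.0002
scene [210.71623 147.66875] box x -0.1303 y -0.0326
scene [225.01047 132.17464] box x -0.1310 y 0.0307
scene [308.9656  175.57578] box x 0.1346 y 0.0322
scene [293.70065 195.51901] box x 0.1339 y -0.0391
top [255.79884 302.8525 ] box x -0.1290 y 0.0372
top [284.23703 299.29245] box x -0.1317 y -0.0337
top [242.60732 199.59041] box x 0.1328 y 0.0317
top [269.65704 195.48398] box x 0.1324 y -0.0385
```

View pics/a20.png

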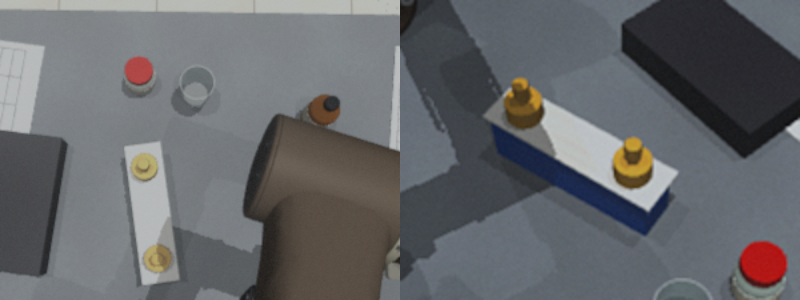

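The cover lies flat: centre about +1.5 mm along the box and −1.5 mm across, with about 1° of yaw. A weight stands near each end at ±85 mm, and the jar, beaker and brown bottle have not moved, so I'm handing in.

```bash
python3 -c "
from plant import r
print(r.close_job())"
```

```text
the job is handed in; nothing more can be done
None
```

I handed the job in at about 55 s of the 210 s limit; no verdict came back. In the last pictures the cover lay flat on the box with a weight near each end; all five bottles stood upright in the box when last seen, before the cover went on.

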